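Register specimen carriers on an imaging stage, clamp them and read the batch card

ROBOT

A 6-joint arm with a two-finger parallel gripper is mounted at the origin on the work surface. World frame = base frame: x ahead of the robot, y to its left, z up, the work surface at z = 0. Lengths are in m, angles in rad, forces in N, time in s.
With the tool pointing down it reaches from about 0.425 to 0.95 m from the base axis. Payload 3.5 kg.
Tool frame: the origin (TCP) lies at the centre of the arm's flange, where the gripper is bolted on; the fingertips stand 173 mm ahead of it and the grasp point (between the pads) lies 155 mm ahead of it; z points along the fingers, y is the line along which they close (so a half turn about z gives the same grasp; the last joint's range is limited). The gripper opens to 85 mm and grips with 20 to 120 N. Pads are 22 mm wide; open, the fingers measure 114 mm over their backs; the gripper's body (76 mm by 85 mm) begins 54 mm behind the grasp point. The pads swing forward as they close: fully open they stand 13 mm farther back than shut.
Start: joints at [-1.479, 0.286, 1.577, -0, 1.279, -0.15], TCP at [0.162, -0.655, 0.405] pointing down, gripper open.
Joint ranges: [-2.77, 2.77], [-0.9, 2.22], [0.21, 2.48], [-1.53, 4.67], [0.24, 2.81], [-2.84, 2.84]. Speed limits (rad/s): [2.79, 2.79, 3.14, 3.14, 3.14, 3.14].

INTERFACE

Orientations are given as a unit quaternion [x, y, z, w].
In Python, from station import ctrl gives the robot as it stands.
- The arm moves only by the shell command python3 -m handwheel 'ROWS' [FORCE]. ROWS is text: rows parted by semicolons, each of 7 numbers parted by spaces: the turn, a rotation vector about the tool's x, y, z in units of 90 degrees (1.0 is 90 degrees), then the shift along the tool's x, y, z in units of 0.12 m (1.0 is 0.12 m), then the opening, from -1 (shut) to 1 (fully open). In form: ax ay az tx ty tz hand; .... A call has 1 to 20 rows; each row shifts and turns the commanded pose from where the row before left it, along the tool's axes as they then stand; what a row does not reach is not made up. A row lasts 1/10 s, in which the tool goes at most 50 mm and 8.59 degrees, less where a joint would pass 70% of its speed; a pose out of reach is approached as far as the arm can. A call with a number of a shift or a turn outside -1 to 1 is refused whole. A call with a gripper value outside its range is refused whole. The fingers move at their own pace and stop on an object; FORCE is the grip in N (left out, the last holds). Time passes only in rows, so rows that do not move let the fingers close. It gives the time, the measured TCP pose, the force, the opening and the grip force at its end, in the units of the state.
- ctrl.sense(): the state, without advancing time (a new reading comes with each control period).
- ctrl.get_image(name): name is "scene" or "side" or "wrist"; returns a dict with "color" (400x640x3 uint8, red, green, blue), "vfov" (degrees; the focal length in pixels is half the picture's height over the tangent of half this angle, whatever the lens; pixels are square), "cx", "cy" (the principal point, pixels), "dist_coeffs" ([k1, k2, p1, p2, k3] as OpenCV has them; the pictures are not rectified), "pose" (4x4, takes a point from camera to world coordinates). Camera axes: x right, y up, looking along -z (the intrinsics and any distortion apply to the point x, -y, -z); pixel columns grow to the right and rows downward; lengths in m; the calibration is good to about 2 mm. A picture is of the moment at which its call begins. There is no depth.
- ctrl.hand_in(): hands the job in; it is judged then, once.
The state is a dict: "t": time; "joint_pos": joint angles; "joint_vel": joint speeds; "joint_efforts": joint torques, N m; "tcp_pos": TCP position; "ee_rot": TCP orientation; "force": force on the tool from outside, world axes, zero at the start; "moment": the same for the moment, N m; "grip_width": finger opening in m; "finger_force": force on a finger pad.
Only numpy, scipy, OpenCV 4.12 (cv2) and the standard library are available. Lean on these libraries where they do the work, as an engineer would, in place of code of your own. Each camera call takes 0.05 s, during which the arm holds its last target. There are 200 camera calls.

TASK

Raise the red-knobbed hold-down lever of the imaging stage all the way, then load every specimen carrier lying on the bench onto the stage, each in a bay of its own, plate flat and pushed fully home so that one short edge is flush along the back fence and one long edge is flush against that bay's side stop; only when all of them are home, swing the lever fully down again. Then take the yellow code reader, aim its window squarely at the middle of the bar-coded card from about 10 cm and hold it steady for two seconds, and lay it back flat in its grey tray, leaving the vial and dish undisturbed, the carriers still flush and the lever still down.

Things in the scene. Friction and masses are not known exactly. Their poses are not given: they have to be found in the camera images.
- stage: fixed level stage, dark base 12 mm thick, from x = -75 to +105 and y = -245 to +165 mm. Origin at bench level, x to the back, y left. Back fence: 10 mm above the base, its front face at x = +45 mm. Three side stops, 10 mm high, 8 mm thick, x = -20 to +40 mm, faces looking to -y at y = +148, +40, -68 mm; bays on their -y sides. Posts behind, to z = 56 mm.
- bay_0 (a point): where the origin of a carrier that is fully home in the left bay lies, in the stage frame (5, 118, 12) mm, with the plate's 80 mm side along the stage's x, touching fence (+x) and stop (+y). 40 mm stay free on the plate's -y side up to the next stop.
- bay_1 (a point): the same for the middle bay, stage frame (5, 10, 12) mm
- bay_2 (a point): the same for the right bay, stage frame (5, -98, 12) mm
- holddown (a joint): hold-down lever, rad: 0 = fully down (bar 2 mm above the plates' rear rims, at stage x = 30 to 42 mm), 1.2 = fully raised (bar up and back, about 75 mm over the bench, behind the fence's face). Starts down (0 to 0.2), stays where left by friction (about 2 N at the knob). Hinge line along the stage's y at stage x = +85, z = 40 mm. A positive angle turns the knob up and back.
- lever_knob (a point): centre of the red knob on the lever's free end: cylinder 22 mm diameter, 30 mm long along the stage's y, 131 mm from the hinge. Stage frame: (-45, -215, 55) mm when down, about (52, -215, 167) mm when at 1.2. Pushing it down on its arc lowers the lever.
- carrier_a: loose specimen carrier (may be absent): blue plate 80 (x) by 60 (y) by 12 mm thick, with a clear upright pot of 36 mm diameter and 32 mm height (white cap) fixed on the plate's middle; 44 mm tall over all, 0.16 kg. Origin at the centre of the plate's underside, x along the 80 mm side, z up. It is gripped by the pot; both ways round are equal.
- carrier_b: loose specimen carrier (may be absent): blue plate 80 (x) by 60 (y) by 12 mm thick, with a clear upright pot of 36 mm diameter and 32 mm height (white cap) fixed on the plate's middle; 44 mm tall over all, 0.16 kg. Origin at the centre of the plate's underside, x along the 80 mm side, z up. It is gripped by the pot; both ways round are equal.
- carrier_c: loose specimen carrier (may be absent): blue plate 80 (x) by 60 (y) by 12 mm thick, with a clear upright pot of 36 mm diameter and 32 mm height (white cap) fixed on the plate's middle; 44 mm tall over all, 0.16 kg. Origin at the centre of the plate's underside, x along the 80 mm side, z up. It is gripped by the pot; both ways round are equal.
- tray: fixed grey tray, 190 by 100 mm outside, walls 5 mm thick and 10 mm high, floor 5 mm thick; origin at its underside's centre, x along its length. The reader starts in it, on its floor.
- reader: loose hand-held code reader, yellow grip 115 mm long, 36 mm wide, 34 mm high (x = -70 to +45 mm in its frame), with a black head 44 mm wide to x = +75 mm; 0.18 kg. Origin on the underside, near the middle; x towards the head, z up. It is gripped across its 36 mm width.
- reader_window (a point): the reader's red window under the head, at (62, 0, 11) mm in the reader's frame; x is the aiming direction, 45 degrees downwards from the reader's x axis (forward and down); y is the reader's y.
- card (a point): centre of the bar-coded white card (74 by 74 mm) on its fixed stand, about 47 mm above the bench. The card slopes at 45 degrees; z is its outward normal (up and towards the robot's side), y runs across it. The stand is 100 mm wide, up to 80 mm high.
- vial: bystander: loose amber vial with white cap, 30 mm diameter, 95 mm high, origin under its centre
- dish: bystander: loose clear round dish, 90 mm diameter, 16 mm high, origin under its centre
There are look-alikes about, which are no part of the job. There is more than one size of the tray; the job needs the larger. What is shaped like the carrier_b but pink is not meant.

How it is judged:
By the outcome, as a careful person would: the job done as asked, in the order asked, and still so for the second after the job is handed in, with the robot touching nothing.
Of carrier_a, carrier_b, carrier_c only 2 to 3 are there at a start; the rules pass over those that are not, and their reading is None.
At some moment in a run one of carrier_a, carrier_b, carrier_c may be knocked a few centimetres aside while the robot is not near it.
Once in a run the grip may slacken for a moment while it holds something.
It also fails if it takes over 210 s, if anything falls off the work surface, if the arm or the gripper's body presses on something with over 40 N, if the wrist force passes 120 N, or if a joint passes its speed limit or range.

## Working session

There is one attempt and no reset: what is moved stays moved. The work goes in short steps, Python scripts to look and compute and a shell command to move; the robot and the scene stay as the last step left them, time stands still between calls to the robot, and variables do not carry over. Pictures are saved under pics/ and viewed, at most 17 in all, crops included, and the job is handed in when it is done.

```bash
ls; mkdir -p pics
cat > h.py <<'E'
import numpy as np, cv2
from scipy.spatial.transform import Rotation as R
from station import ctrl
def cam(im):
    f=im["color"].shape[0]/2/np.tan(np.radians(im["vfov"])/2)
    K=np.array([[f,0,im["cx"]],[0,f,im["cy"]],[0,0,1.]])
    return K,np.array(im["dist_coeffs"],float),np.array(im["pose"])
def pix2w(im,uv,z):
    K,d,P=cam(im)
    n=cv2.undistortPoints(np.array(uv,float).reshape(-1,1,2),K,d).reshape(-1,2)
    r=np.c_[n[:,0],-n[:,1],-np.ones(len(n))]@P[:3,:3].T
    s=(np.array(z)-P[2,3])/r[:,2]
    return P[:3,3]+r*s[:,None]
def w2pix(im,X):
    K,d,P=cam(im)
    c=(np.array(X,float).reshape(-1,3)-P[:3,3])@P[:3,:3]
    c=c*[1,-1,-1]
    return cv2.projectPoints(c,np.zeros(3),np.zeros(3),K,d)[0].reshape(-1,2)
def shot(name,fn,crop=None,sc=1):
    im=ctrl.get_image(name)
    np.save("pics/"+fn+".npy",im,allow_pickle=True)
    c=im["color"][:,:,::-1]
    if crop: c=c[crop[1]:crop[3],crop[0]:crop[2]]
    if sc!=1: c=cv2.resize(c,None,fx=sc,fy=sc,interpolation=cv2.INTER_CUBIC)
    cv2.imwrite("pics/"+fn+".png",c)
    return im
def load(fn): return np.load("pics/"+fn+".npy",allow_pickle=True).item()
def st():
    s=ctrl.sense(); 
    return s
E
python3 - <<'E'
from h import *
for n in("scene","side","wrist"):
    im=shot(n,n+"0",None,1.25); print(n,im["vfov"],im["dist_coeffs"],np.round(im["pose"],3).tolist())
s=ctrl.sense(); print(s)
E
```

```text
pics
scene 42.907867891751636 [0.01405701 0.         0.         0.         0.        ] [[-0.576, -0.528, 0.624, 1.612], [0.817, -0.353, 0.455, 0.877], [-0.02, 0.772, 0.635, 1.251], [0.0, 0.0, 0.0, 1.0]]
side 42.73800746876485 [0.01817276 0.         0.         0.         0.        ] [[-0.999, 0.017, -0.042, 0.399], [-0.041, -0.718, 0.695, 1.208], [-0.019, 0.696, 0.718, 1.272], [0.0, 0.0, 0.0, 1.0]]
wrist 70.34338496462746 [-0.00755828  0.          0.          0.          0.        ] [[0.24, 0.933, 0.268, 0.23], [-0.971, 0.231, 0.064, -0.638], [-0.002, -0.275, 0.961, 0.372], [0.0, 0.0, 0.0, 1.0]]
{'t': 0.15, 'joint_pos': array([-1.47901034e+00,  2.87008725e-01,  1.57786725e+00,  1.10358625e-05,
        1.27859444e+00, -1.50016193e-01]), 'joint_vel': array([ 0.0016674 , -0.00202885, -0.00396319,  0.00020825, -0.00078306,
       -0.0016001 ]), 'joint_efforts': array([ 7.90500835e-04, -4.06608689e+01, -2.93139195e+01, -8.57389978e-05,
        3.99838085e-03, -1.14320193e-05]), 'tcp_pos': array([ 0.16163111, -0.65515819,  0.40361921]), 'ee_rot': array([ 9.92700116e-01,  1.20605132e-01,  3.26121160e-05, -9.38331257e-04]), 'force': array([ 0.11185406, -0.58257329, -0.40147642]), 'moment': array([-0.01167958,  0.01791591, -0.00976835]), 'finger_force': 0.0, 'grip_width': 0.08503627834524882}
```

View pics/scene0.png

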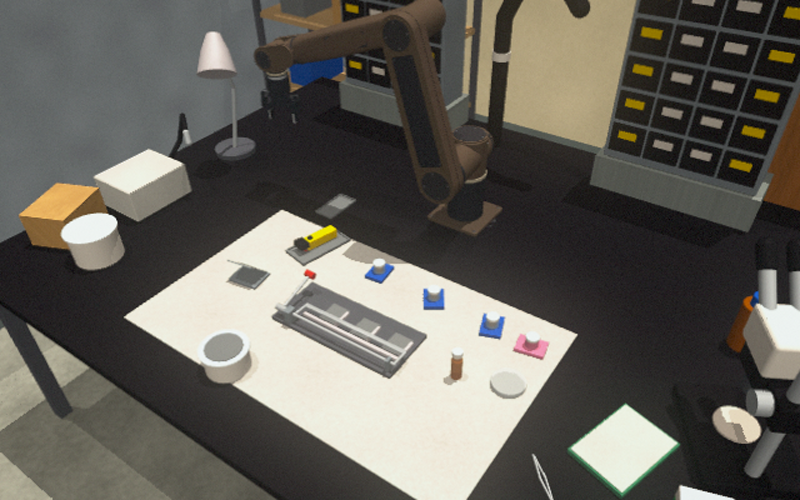

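View pics/side0.png

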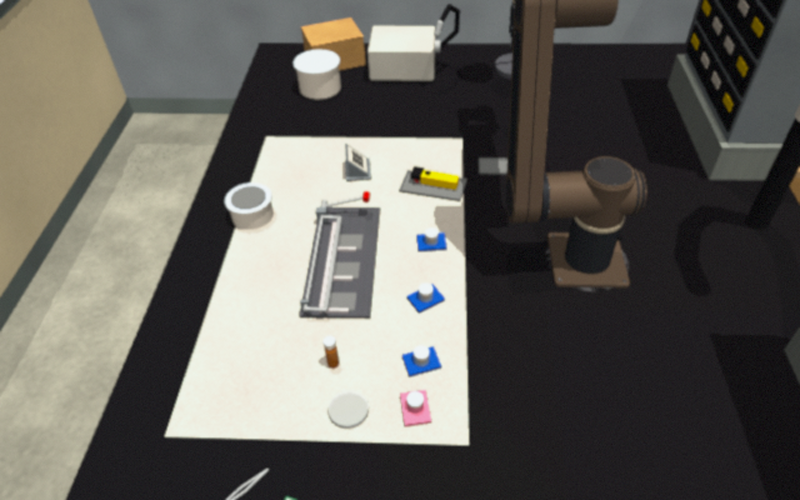

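```bash
cat > fit.py <<'E'
from h import *
from scipy.optimize import minimize
def box(p,lx,ly,z0,z1):
    x,y,t=p; c,s=np.cos(t),np.sin(t)
    return np.array([[x+c*a-s*b,y+s*a+c*b,z] for a in(-lx/2,lx/2) for b in(-ly/2,ly/2) for z in(z0,z1)])
def rast(uv,off,S,shape):
    m=np.zeros(shape,np.uint8); h=cv2.convexHull(((uv-off+.5)*S).astype(np.float32)).round().astype(np.int32)
    cv2.fillConvexPoly(m,h,1); return m
def bluemasks(im,lo=(105,120,60),hi=(128,255,255),amin=60):
    hsv=cv2.cvtColor(im["color"],cv2.COLOR_RGB2HSV); m=cv2.inRange(hsv,lo,hi)
    n,l,s,c=cv2.connectedComponentsWithStats(m)
    return [(c[i],np.argwhere(l==i)[:,::-1]) for i in range(1,n) if s[i][4]>amin]
def fitplate(obs,p0,z0=0.,lx=.08,ly=.06,h=.012,S=6):
    T=[]
    for im,pts in obs:
        pts=np.array(pts,float); off=pts.min(0)-15; sh=tuple((((pts.max(0)-off+15)*S).astype(int))[::-1])
        c=np.concatenate([pts+d for d in([-.5,-.5],[.5,-.5],[-.5,.5],[.5,.5])])
        T.append((im,off,sh,rast(c,off,S,sh)))
    def cost(p):
        e=0
        for im,off,sh,m in T:
            q=rast(w2pix(im,box(p,lx,ly,z0,z0+h)),off,S,sh); e+=(q^m).sum()/m.sum()
        return e
    best=None
    for t in np.linspace(0,np.pi,12,endpoint=False):
        p=[p0[0],p0[1],t]
        r=minimize(cost,p,method="Nelder-Mead",options=dict(initial_simplex=np.array([p,[p[0]+.008,p[1],t],[p[0],p[1]+.008,t],[p[0],p[1],t+.15]]),xatol=1e-5,fatol=1e-5))
        if best is None or r.fun<best.fun: best=r
    return best.x,best.fun
E
python3 - <<'E'
from fit import *
a,b=load("scene0"),load("side0")
for n,im in(("scene",a),("side",b)):
    for c,p in bluemasks(im):
        w=pix2w(im,[c],[.006])[0]
        if 0.3<w[0]<1: 
            x,f=fitplate([(im,p)],w[:2]); print(n,np.round(c),len(p),np.round(x,4),round(f,3))
c=a["color"][:,:,::-1][160:320,170:470];cv2.imwrite("pics/sc1.png",cv2.resize(c,None,fx=2.66,fy=2.66,interpolation=2))
c=b["color"][:,:,::-1][105:260,235:385];cv2.imwrite("pics/sd1.png",cv2.resize(c,None,fx=3.8,fy=3.8,interpolation=2))
E
```

```text
scene [303. 219.] 138 [ 0.4217 -0.0523  0.1502] 0.144
scene [347. 241.] 147 [0.4318 0.1519 0.5649] 0.106
scene [393. 263.] 157 [0.4377 0.3463 3.4995] 0.118
side [345. 194.] 190 [ 0.4211 -0.0621  0.0684] 0.182
side [340. 240.] 235 [0.432  0.1462 0.5487] 0.148
side [337. 290.] 306 [0.4371 0.34   3.4609] 0.092
```

View pics/sc1.png

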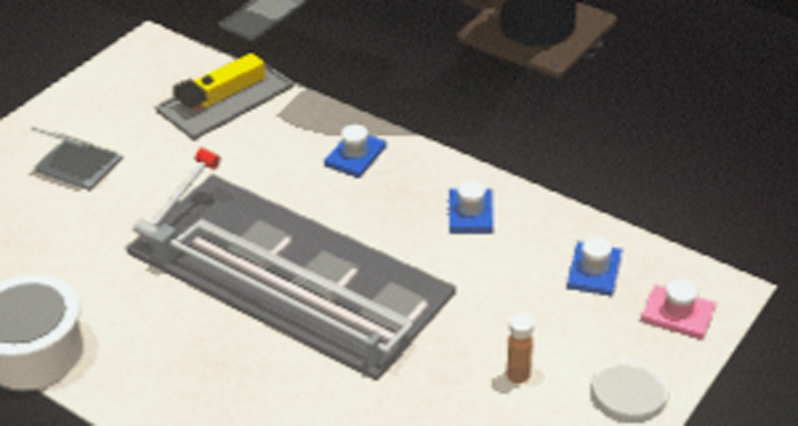

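View pics/sd1.png

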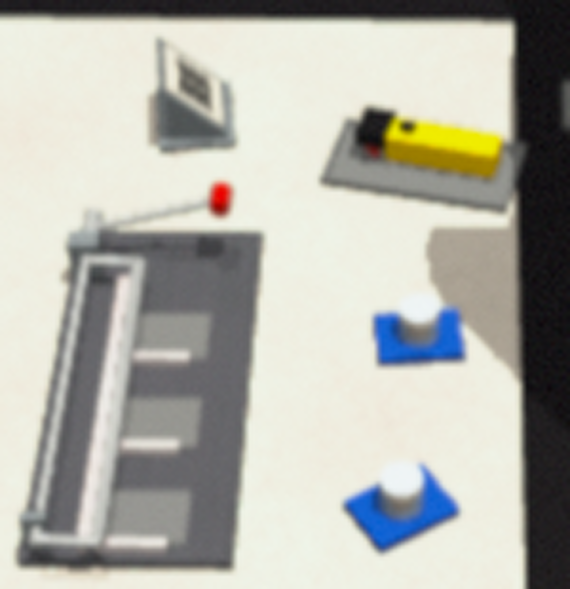

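Run:
```python
from fit import *
from scipy.optimize import least_squares
a,b=load("scene0"),load("side0")
sd=lambda L:np.array(L)/3.8+[235,105]-.5+.13
sc=lambda L:np.array(L)/2.66+[170,160]-.5+.19
# stage pts: order front-right, front-left, back-left, back-right
S=np.array([[-75,-245,12],[-75,165,12],[105,165,12],[105,-245,12]])/1e3
ps=sd([[262,233],[232,566],[18,563],[78,236]]); pc=sc([[213,178],[456,289],[377,373],[129,244]])
def W(p,X): return R.from_euler("z",p[2]).apply(X)+[p[0],p[1],0]
for name,obs in(("both",[(a,pc),(b,ps)]),("scene",[(a,pc)]),("side",[(b,ps)])):
    r=least_squares(lambda p:np.concatenate([(w2pix(im,W(p,S))-q).ravel() for im,q in obs]),[.6,0,0],loss="soft_l1")
    print(name,np.round(r.x,4),np.round(r.fun.reshape(-1,2),1).tolist())
for k,(p,q) in enumerate(zip(bluemasks(a)[-3:],bluemasks(b)[-3:])): pass
g=lambda im:[ (c,p) for c,p in bluemasks(im) if .3<pix2w(im,[c],[.006])[0][0]<1]
for (c,p),(d,q) in zip(g(a),g(b)):
    w=pix2w(b,[d],[.006])[0]
    print("carrier",*[np.round(v,4) for v in fitplate([(a,p),(b,q)],w[:2])])
def tri(pa,pb):
    f=lambda X:np.concatenate([(w2pix(a,X)-pa).ravel(),(w2pix(b,X)-pb).ravel()])
    r=least_squares(f,[.6,-.1,.05]); return np.round(r.x,4),np.round(r.fun,1)
print("knob",tri(sc([[207,158]]),sd([[221,199]])))
print("cardstuff side", pix2w(b,sd([[196,85]]),[.047]))
print("tray corners side",pix2w(b,sd([[349,122],[524,148],[505,210],[322,182]]),[.01]*4).round(4).tolist())
print("tray corners scene",pix2w(a,sc([[157,107],[195,135],[293,86],[250,62]]),[.01]*4).round(4).tolist())
print("reader side", pix2w(b,sd([[388,122],[500,135],[390,157],[368,112]]),[.039]*4).round(4).tolist())
print("vial",pix2w(a,sc([[520,378]]),[0]),"dish",pix2w(a,sc([[629,392]]),[.01]))
```

```text
both [0.6458 0.0558 0.0136] [[-0.1, -2.3], [0.6, -1.6], [0.3, 0.5], [-1.4, 0.5], [0.3, 0.0], [0.1, 0.3], [-0.9, 0.5], [0.1, -1.0]]
scene [0.6473 0.0572 0.0049] [[0.4, -2.2], [0.7, -0.8], [-0.1, 1.2], [-1.2, 0.4]]
side [0.6454 0.0554 0.0187] [[0.1, -0.1], [0.5, 0.1], [-0.5, 0.5], [-0.1, -1.0]]
carrier [ 0.4206 -0.0531  0.1127] 0.3571
carrier [0.4298 0.1495 3.7012] 0.2749
carrier [0.4364 0.3446 3.4729] 0.2848
knob (array([ 0.6086, -0.1629,  0.0763]), array([-0.2, -0.4, -0.1,  0.5]))
cardstuff side [[ 0.65548239 -0.37580466  0.047     ]]
tray corners side [[0.4989, -0.3647, 0.01], [0.3197, -0.3261, 0.01], [0.3399, -0.2308, 0.01], [0.5216, -0.2694, 0.01]]
tray corners scene [[0.5044, -0.3617, 0.01], [0.5233, -0.2688, 0.01], [0.3487, -0.2233, 0.01], [0.3367, -0.3189, 0.01]]
reader side [[0.4574, -0.3293, 0.039], [0.345, -0.3107, 0.039], [0.4537, -0.2746, 0.039], [0.4781, -0.345, 0.039]]
vial [[0.6485911  0.36097349 0.        ]] dish [[0.60269645 0.48220749 0.01      ]]
```

```bash
cat >> h.py <<'E'
def goto(x,y,z,yaw,pitch=0.):
    """turn first (tool axes), then shift (tool axes after turn), in units. tool x along yaw, z down; pitch about tool y"""
    s=ctrl.sense(); r=R.from_quat(s["ee_rot"])
    T=R.from_euler("z",yaw)*R.from_euler("x",np.pi)*R.from_euler("y",pitch)
    T2=T*R.from_euler("z",np.pi)
    a=(r.inv()*T).as_rotvec()/(np.pi/2)
    d=T.inv().apply(np.array([x,y,z])-s["tcp_pos"])/.12
    print("turn",np.round(a,3),"rows>=",np.ceil(np.linalg.norm(a)*90/8.5),"shift",np.round(d,3),"rows>=",np.ceil(np.linalg.norm(d)/.416),"t",round(s["t"],1))
def fb(p,X): return R.from_euler("z",p[2]).apply(np.array(X,float))+[p[0],p[1],0]
ST=[.6455,.0555,.017]
E
python3 -c "
from h import *
goto(.60,-.16,.40,.017)"
```

```text
turn [-0.001 -0.     0.143] rows>= 2.0 shift [ 3.723 -4.064  0.03 ] rows>= 14.0 t 0.1
```

```bash
python3 -m handwheel '0 0 .0715 0 0 0 1;0 0 .0715 0 0 0 1;0 0 0 .266 -.29 0 1;0 0 0 .266 -.29 0 1;0 0 0 .266 -.29 0 1;0 0 0 .266 -.29 0 1;0 0 0 .266 -.29 0 1;0 0 0 .266 -.29 0 1;0 0 0 .266 -.29 0 1;0 0 0 .266 -.29 0 1;0 0 0 .266 -.29 0 1;0 0 0 .266 -.29 0 1;0 0 0 .266 -.29 0 1;0 0 0 .266 -.29 0 1;0 0 0 .266 -.29 0 1;0 0 0 .266 -.29 0 1;0 0 0 0 0 0 1;0 0 0 0 0 0 1'
python3 - <<'E'
from h import *
goto(.60,-.16,.40,.017)
shot("wrist","w1",None,1.25)
E
```

```text
t: 1.95
tcp_pos: [0.6005, -0.1594, 0.4041]
ee_rot: [1.0, 0.01, -0.001, -0.0]
force: [-0.2, -0.2, 0.1]
grip_width: 0.0854
finger_force: 0.0
turn [-0.     0.001  0.002] rows>= 1.0 shift [-0.004  0.005  0.034] rows>= 1.0 t 1.9
```

View pics/w1.png

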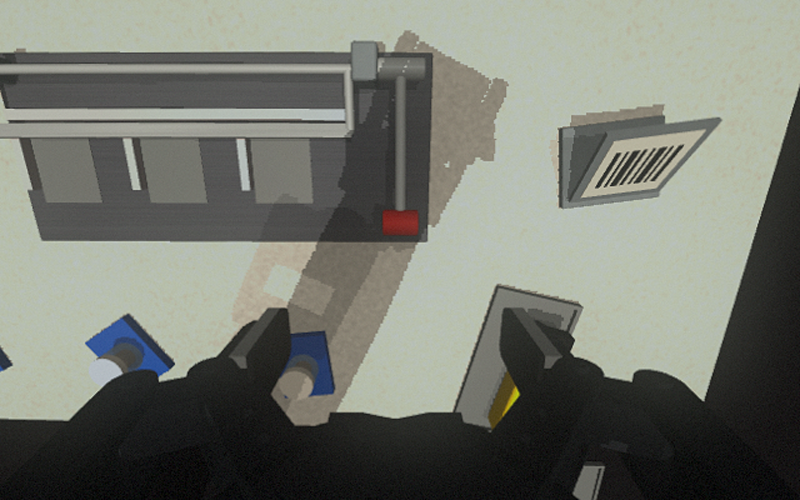

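Run:
```python
from h import *
im=load("w1"); q=lambda L:np.array(L,float)/1.25-.1
c=pix2w(im,q([[427,241],[432,53],[43,240]]),[.012]*3); print(c.round(4))
v=c[0]-c[2]; print("yaw",np.arctan2(v[0],-v[1]), "len",np.linalg.norm(v),np.linalg.norm(c[0]-c[1]))
t=np.arctan2(v[0],-v[1]); S=np.array([[-75,-245,0],[105,-245,0],[-75,165,0]])/1e3
print("origin est",(c-R.from_euler("z",t).apply(S)).round(4))
# stop corners, fence
F=pix2w(im,q([[401,222]]),[.076]);print("knob",F)
print("fence ends z22",pix2w(im,q([[346,121],[5,109]]),[.022]*2).round(4))
print("stops front ends",pix2w(im,q([[248,190],[138,190],[31,190]]),[.022]*3).round(4))
from scipy.optimize import least_squares
# card fit: 4 corners of white card 74x74 (maybe the white is smaller), center x,y,z, yaw
uv=q([[581,196],[635,194],[699,133],[613,137]])
def C(p):
    Rm=R.from_euler("z",p[3])*R.from_euler("y",-np.pi/4)  # local z normal -> up and toward -x
    h=p[4]/2; L=np.array([[-h,h,0],[-h,-h,0],[h,-h,0],[h,h,0]])
    return Rm.apply(L)+p[:3]
r=least_squares(lambda p:np.r_[(w2pix(im,C(np.r_[p[:2],.047,p[2:]]))-uv).ravel()],[.65,-.38,0,.07]); print("card",r.x.round(4),r.fun.round(1))
```

```text
[[ 0.5783 -0.1931  0.012 ]
 [ 0.7558 -0.1898  0.012 ]
 [ 0.5715  0.2126  0.012 ]]
yaw 0.016822670971583565 len 0.40580460313521755 0.1775397817657438
origin est [[0.6492 0.0531 0.012 ]
 [0.6467 0.0534 0.012 ]
 [0.6492 0.0489 0.012 ]]
knob [[ 0.61102569 -0.16393081  0.076     ]]
fence ends z22 [[ 0.6949 -0.1115  0.022 ]
 [ 0.7002  0.2064  0.022 ]]
stops front ends [[ 0.6291 -0.014   0.022 ]
 [ 0.6271  0.0946  0.022 ]
 [ 0.6253  0.2014  0.022 ]]
card [ 0.6594 -0.3693  0.0223  0.0696] [-5.2 -3.5  7.9 -2.  -1.6  3.9 -0.7  0.6]
```

```bash
sed -i 's/^ST=.*/ST=[.6475,.054,.017]/' h.py; python3 -c "
from h import *
goto(.6105,-.1635,.228,.017)"
```

```text
turn [-0.     0.001  0.001] rows>= 1.0 shift [0.087 0.027 1.468] rows>= 4.0 t 2.0
```

```bash
python3 -m handwheel '0 0 0 .087 .027 0 1;0 0 0 0 0 .3 1;0 0 0 0 0 .3 1;0 0 0 0 0 .3 1;0 0 0 0 0 .3 1;0 0 0 0 0 .268 1;0 0 0 0 0 0 -1;0 0 0 0 0 0 -1;0 0 0 0 0 0 -1;0 0 0 0 0 0 -1;0 0 0 0 0 0 -1;0 0 0 0 0 0 -1;0 0 0 0 0 0 -1;0 0 0 0 0 0 -1;0 0 0 0 0 0 -1;0 0 0 0 0 0 -1' 40
python3 - <<'E'
from h import *
import math
s=ctrl.sense(); print(s["tcp_pos"],s["force"])
shot("wrist","w2",(120,150,520,400),2)
# arc: radius .131, hinge at stage x=.085,z=.040; knob angle: pos=( .085-.131cos(t+.115), .04+.131 sin(t+.115))
th=[.165+k*(1.22-.165)/9 for k in range(10)]
P=[(.085-.131*math.cos(t+.115),.04+.131*math.sin(t+.115)) for t in th]
for a,b in zip(P,P[1:]): print(round((b[0]-a[0])/.12,3),round(-(b[1]-a[1])/.12,3))
E
```

```text
t: 3.6
tcp_pos: [0.6111, -0.1634, 0.2293]
ee_rot: [1.0, 0.009, 0.001, -0.0]
force: [1.5, 4.3, 4.3]
grip_width: 0.0291
finger_force: 45.5
[ 0.61112279 -0.16335884  0.22927731] [1.49123161 4.28257333 4.34616826]
0.042 -0.121
0.056 -0.115
0.069 -0.107
0.081 -0.099
0.092 -0.088
0.102 -0.077
0.11 -0.065
0.117 -0.051
0.122 -0.037
```

View pics/w2.png

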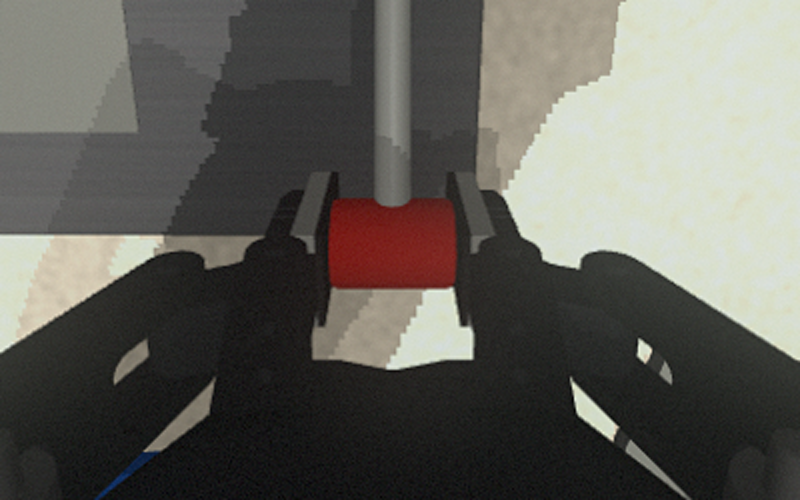

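```bash
python3 -m handwheel '0 0 0 .042 0 -.121 -1;0 0 0 .056 0 -.115 -1;0 0 0 .069 0 -.107 -1;0 0 0 .081 0 -.099 -1;0 0 0 0 0 0 -1'
python3 -m handwheel '0 0 0 .092 0 -.088 -1;0 0 0 .102 0 -.077 -1;0 0 0 .11 0 -.065 -1;0 0 0 .117 0 -.051 -1;0 0 0 0 0 0 -1'
```

```text
t: 4.15
tcp_pos: [0.6413, -0.1629, 0.2833]
ee_rot: [1.0, 0.009, 0.0, -0.0]
force: [-2.5, 3.5, 0.7]
grip_width: 0.0295
finger_force: 43.3
t: 4.65
tcp_pos: [0.6917, -0.162, 0.3161]
ee_rot: [1.0, 0.009, 0.001, 0.0]
force: [-0.7, 2.7, -0.3]
grip_width: 0.0292
finger_force: 42.0
```

```bash
python3 -m handwheel '0 0 0 .11 0 -.035 -1;0 0 0 .05 0 -.012 -1;0 0 0 0 0 0 -1'
```

```text
t: 4.95
tcp_pos: [0.7102, -0.1618, 0.3213]
ee_rot: [1.0, 0.009, 0.0, -0.0]
force: [-2.7, 3.2, -0.5]
grip_width: 0.0292
finger_force: 41.6
```

```bash
python3 -m handwheel '0 0 0 .05 0 -.012 -1;0 0 0 0 0 0 -1';python3 -m handwheel '0 0 0 .06 0 -.01 -1;0 0 0 0 0 0 -1'
```

```text
t: 5.15
tcp_pos: [0.7135, -0.162, 0.3212]
ee_rot: [1.0, 0.009, -0.008, -0.001]
force: [-17.2, 3.3, 4.4]
grip_width: 0.0294
finger_force: 42.0
t: 5.35
tcp_pos: [0.7177, -0.1623, 0.3208]
ee_rot: [1.0, 0.009, -0.018, -0.002]
force: [-35.9, 2.9, 9.1]
grip_width: 0.0294
finger_force: 41.3
```

```bash
python3 -m handwheel '0 0 0 -.09 0 .018 -1;0 0 0 0 0 0 -1;0 0 0 0 0 0 1;0 0 0 0 0 0 1;0 0 0 0 0 0 1;0 0 0 0 0 0 1;0 0 0 0 0 0 1;0 0 0 0 0 -.3 1;0 0 0 0 0 -.3 1;0 0 0 0 0 -.2 1;0 0 0 0 0 0 1'
python3 -c "
from h import *
goto(.45,.13,.42,.017)"
```

```text
t: 6.45
tcp_pos: [0.7132, -0.162, 0.424]
ee_rot: [1.0, 0.009, 0.005, 0.002]
force: [-0.3, 0.3, 0.7]
grip_width: 0.0852
finger_force: 0.0
turn [ 0.003 -0.006  0.   ] rows>= 1.0 shift [-2.151 -2.471  0.034] rows>= 8.0 t 6.5
```

```bash
python3 -m handwheel '0 0 0 -.27 -.309 0 1;0 0 0 -.27 -.309 0 1;0 0 0 -.27 -.309 0 1;0 0 0 -.27 -.309 0 1;0 0 0 -.27 -.309 0 1;0 0 0 -.27 -.309 0 1;0 0 0 -.27 -.309 0 1;0 0 0 -.27 -.309 0 1;0 0 0 0 0 0 1;0 0 0 0 0 0 1'
python3 - <<'E'
from h import *
print(ctrl.sense()["tcp_pos"])
shot("wrist","w3",None,1.25)
from fit import *
im=load("w3")
for c,p in bluemasks(im):
    w=pix2w(im,[c],[.006])[0]; x,f=fitplate([(im,p)],w[:2],S=3); print(np.round(c),len(p),np.round(x,4),round(f,3))
E
```

```text
t: 7.45
tcp_pos: [0.4474, 0.1311, 0.4166]
ee_rot: [1.0, 0.01, -0.0, 0.0]
force: [-0.5, -0.7, 0.4]
grip_width: 0.0853
finger_force: 0.0
[0.44740638 0.1310712  0.41658263]
[160. 175.] 1653 [0.4375 0.345  0.341 ] 0.081
[301. 180.] 1564 [0.4329 0.1497 0.5939] 0.011
[448. 191.] 1498 [ 0.4212 -0.0561  3.2612] 0.091
```

View pics/w3.png

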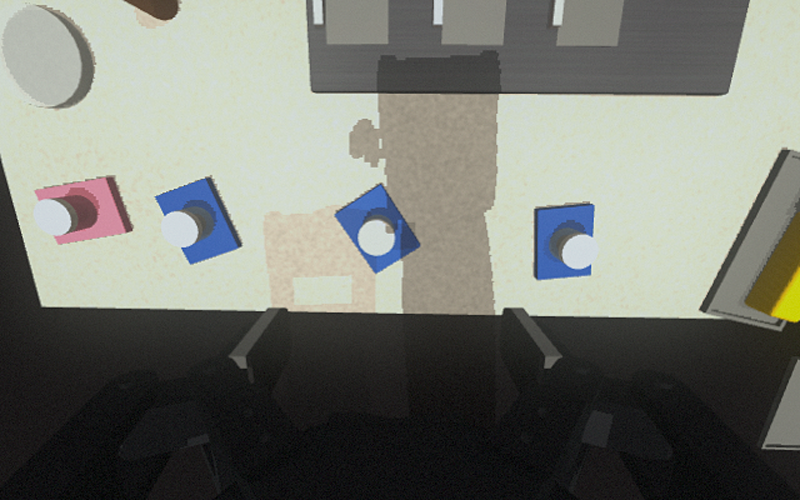

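```bash
python3 -c "
from h import *
goto(.4329,.1497,.30,.594)"
```

```text
turn [ 0.     0.    -0.367] rows>= 4.0 shift [-0.015 -0.205  0.973] rows>= 3.0 t 7.5
```

```bash
python3 -m handwheel '0 0 -.0918 0 0 0 1;0 0 -.0918 0 0 0 1;0 0 -.0918 0 0 0 1;0 0 -.0918 0 0 0 1;0 0 0 -.005 -.068 .324 1;0 0 0 -.005 -.068 .324 1;0 0 0 -.005 -.069 .325 1;0 0 0 0 0 0 1;0 0 0 0 0 0 1'
python3 - <<'E'
from h import *
from fit import *
goto(.4329,.1497,.192,.594)
im=shot("wrist","w4",None,1.25)
for c,p in bluemasks(im,amin=500):
    w=pix2w(im,[c],[.006])[0]; x,f=fitplate([(im,p)],w[:2],S=3); print(np.round(c),len(p),np.round(x,4),round(f,3))
E
```

```text
t: 8.4
tcp_pos: [0.4338, 0.1489, 0.3006]
ee_rot: [0.956, 0.292, -0.001, 0.0]
force: [0.3, -1.0, 0.6]
grip_width: 0.0851
finger_force: 0.0
turn [-0.     0.001 -0.001] rows>= 1.0 shift [-0.003 -0.009  0.905] rows>= 3.0 t 8.4
[131.  65.] 4704 [0.4381 0.3437 0.3487] 0.096
[319. 194.] 2736 [0.4322 0.1492 0.5914] 0.065
[485. 286.] 1052 [ 0.507  -0.1251  3.9416] 1.0
```

```bash
python3 -m handwheel '0 0 0 -.003 -.009 .3 1;0 0 0 0 0 .3 1;0 0 0 0 0 .2 1;0 0 0 0 0 .105 1;0 0 0 0 0 0 -1;0 0 0 0 0 0 -1;0 0 0 0 0 0 -1;0 0 0 0 0 0 -1;0 0 0 0 0 0 -1;0 0 0 0 0 0 -1;0 0 0 0 0 0 -1;0 0 0 0 0 0 -1;0 0 0 0 0 0 -1;0 0 0 0 0 -.2 -1;0 0 0 0 0 -.3 -1;0 0 0 0 0 0 -1' 50
python3 -c "
from h import *
t=fb(ST,[-.005,.002,0]);print(t)
goto(t[0],t[1],.26,.022)"
```

```text
t: 10.05
tcp_pos: [0.4339, 0.1507, 0.2568]
ee_rot: [0.956, 0.293, 0.005, 0.001]
force: [1.3, -0.1, -1.4]
grip_width: 0.0346
finger_force: 50.3
[0.64246672 0.05591472 0.        ]
turn [ 0.001 -0.006  0.364] rows>= 4.0 shift [ 1.721  0.828 -0.027] rows>= 5.0 t 10.1
```

```bash
python3 -m handwheel '0 0 .091 0 0 0 -1;0 0 .091 0 0 0 -1;0 0 .091 0 0 0 -1;0 0 .091 0 0 0 -1;0 0 0 .344 .166 -.005 -1;0 0 0 .344 .166 -.005 -1;0 0 0 .344 .166 -.005 -1;0 0 0 .344 .166 -.005 -1;0 0 0 .344 .166 -.005 -1;0 0 0 0 0 0 -1;0 0 0 0 0 0 -1'
python3 - <<'E'
from h import *
t=fb(ST,[-.005,.002,0])
goto(t[0],t[1],.209,.022)
shot("wrist","w5",(60,0,540,400),1.5)
E
```

```text
t: 11.15
tcp_pos: [0.6406, 0.0548, 0.2533]
ee_rot: [1.0, 0.01, -0.001, -0.0]
force: [-0.1, 0.4, -2.8]
grip_width: 0.034
finger_force: 50.3
turn [-0.     0.002 -0.001] rows>= 1.0 shift [ 0.016 -0.009  0.369] rows>= 1.0 t 11.2
```

View pics/w5.png

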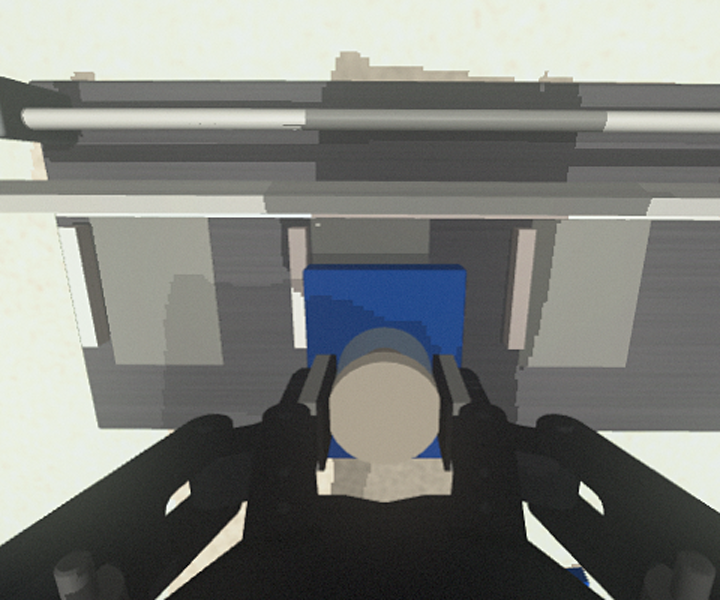

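Run:
```python
from h import *
im=load("w5"); q=lambda L:np.array(L,float)/1.5+[60,0]-.2
tos=lambda X:R.from_euler("z",-ST[2]).apply(X-np.array([ST[0],ST[1],0])).round(4)
print("plate back top corners (stage)",tos(pix2w(im,q([[306,267],[466,266]]),[.073]*2)))
print("stop front-right corners z.022",tos(pix2w(im,q([[103,346],[527,349]]),[.022]*2)), "expected .148 / -.068(-.060 left edge)")
print("fence top front edge",tos(pix2w(im,q([[120,218],[640,219]]),[.022]*2)))
```

```text
plate back top corners (stage) [[ 0.033   0.0294  0.073 ]
 [ 0.0336 -0.0276  0.073 ]]
stop front-right corners z.022 [[-0.0186  0.1438  0.022 ]
 [-0.0193 -0.0709  0.022 ]] expected .148 / -.068(-.060 left edge)
fence top front edge [[ 0.0453  0.1243  0.022 ]
 [ 0.0458 -0.1172  0.022 ]]
```

```bash
python3 -m handwheel '0 0 0 0 0 .2 -1;0 0 0 0 0 .13 -1;0 0 0 0 0 .03 -1;0 0 0 0 0 0 -1'; python3 -m handwheel '0 0 0 0 0 .02 -1;0 0 0 0 0 0 -1;0 0 0 0 0 0 -1'; python3 -m handwheel '0 0 0 0 0 .02 -1;0 0 0 0 0 0 -1;0 0 0 0 0 0 -1'
```

```text
t: 11.6
tcp_pos: [0.6395, 0.0559, 0.2106]
ee_rot: [1.0, 0.011, -0.002, -0.0]
force: [0.1, -0.1, -2.2]
grip_width: 0.0342
finger_force: 50.3
t: 11.9
tcp_pos: [0.6409, 0.0554, 0.2104]
ee_rot: [1.0, 0.011, 0.001, 0.0]
force: [0.1, -0.1, -2.5]
grip_width: 0.0346
finger_force: 50.3
t: 12.2
tcp_pos: [0.6406, 0.0553, 0.207]
ee_rot: [1.0, 0.011, -0.0, -0.0]
force: [0.8, -0.9, -2.0]
grip_width: 0.0343
finger_force: 50.3
```

```bash
python3 -m handwheel '0 0 0 0 0 .02 -1;0 0 0 0 0 0 -1;0 0 0 0 0 0 -1'; python3 -m handwheel '0 0 0 0 0 .015 -1;0 0 0 0 0 0 -1;0 0 0 0 0 0 -1'
```

```text
t: 12.5
tcp_pos: [0.641, 0.0554, 0.2063]
ee_rot: [1.0, 0.011, 0.0, 0.0]
force: [-3.4, 0.6, 5.9]
grip_width: 0.0343
finger_force: 51.0
t: 12.8
tcp_pos: [0.6412, 0.0555, 0.2063]
ee_rot: [1.0, 0.011, -0.0, 0.0]
force: [-7.8, 0.5, 13.2]
grip_width: 0.0343
finger_force: 52.0
```

```bash
python3 -m handwheel '0 0 0 0 0 -.02 -1;0 0 0 .04 0 0 -1;0 0 0 .03 0 0 -1;0 0 0 0 0 0 -1;0 0 0 0 0 0 -1'; python3 -m handwheel '0 0 0 .025 0 0 -1;0 0 0 0 0 0 -1;0 0 0 0 0 0 -1'; python3 -m handwheel '0 0 0 .02 0 0 -1;0 0 0 0 0 0 -1;0 0 0 0 0 0 -1'
```

```text
t: 13.3
tcp_pos: [0.6498, 0.0555, 0.2063]
ee_rot: [1.0, 0.011, 0.001, 0.0]
force: [-1.9, 0.7, 5.3]
grip_width: 0.0344
finger_force: 50.9
t: 13.6
tcp_pos: [0.6527, 0.0556, 0.2063]
ee_rot: [1.0, 0.011, 0.001, 0.0]
force: [-2.5, 0.0, 5.5]
grip_width: 0.0346
finger_force: 51.0
t: 13.9
tcp_pos: [0.6546, 0.0557, 0.2063]
ee_rot: [1.0, 0.011, -0.001, 0.0]
force: [-4.8, 1.0, 8.3]
grip_width: 0.0348
finger_force: 51.4
```

```bash
python3 -m handwheel '0 0 0 .02 0 -.01 -1;0 0 0 0 0 0 -1;0 0 0 0 0 0 -1'; python3 -m handwheel '0 0 0 0 -.03 0 -1;0 0 0 0 -.03 0 -1;0 0 0 0 0 0 -1;0 0 0 0 0 0 -1'; python3 -m handwheel '0 0 0 0 -.02 0 -1;0 0 0 0 0 0 -1;0 0 0 0 0 0 -1'
```

```text
t: 14.2
tcp_pos: [0.6557, 0.0557, 0.2063]
ee_rot: [1.0, 0.011, -0.004, -0.0]
force: [-10.1, -0.3, 9.1]
grip_width: 0.0343
finger_force: 51.3
t: 14.6
tcp_pos: [0.6557, 0.0609, 0.2064]
ee_rot: [1.0, 0.011, -0.004, 0.002]
force: [-9.8, -8.0, 8.3]
grip_width: 0.0344
finger_force: 51.4
t: 14.9
tcp_pos: [0.6557, 0.063, 0.2064]
ee_rot: [1.0, 0.011, -0.004, 0.003]
force: [-9.9, -9.4, 9.6]
grip_width: 0.0342
finger_force: 51.5
```

```bash
python3 -m handwheel '0 0 0 0 -.025 0 -1;0 0 0 0 0 0 -1;0 0 0 0 0 0 -1'; python3 -m handwheel '0 0 0 0 -.02 0 -1;0 0 0 0 0 0 -1;0 0 0 0 0 0 -1'
```

```text
t: 15.2
tcp_pos: [0.6558, 0.0644, 0.2065]
ee_rot: [1.0, 0.012, -0.004, 0.005]
force: [-10.6, -15.6, 9.8]
grip_width: 0.0342
finger_force: 51.5
t: 15.5
tcp_pos: [0.6558, 0.0652, 0.2066]
ee_rot: [1.0, 0.012, -0.005, 0.007]
force: [-11.3, -21.5, 9.6]
grip_width: 0.0346
finger_force: 51.6
```

```bash
python3 -m handwheel '0 0 0 -.015 .025 0 -1;0 0 0 0 0 0 .3;0 0 0 0 0 0 .3;0 0 0 0 0 0 .3;0 0 0 0 0 0 .3;0 0 0 0 0 -.15 .3;0 0 0 0 0 -.3 .6;0 0 0 0 0 -.3 1;0 0 0 -.2 0 -.1 1;0 0 0 -.2 0 0 1;0 0 0 0 0 0 1;0 0 0 0 0 0 1'
python3 - <<'E'
from h import *
shot("wrist","w6",(200,40,420,240),3)
E
```

```text
t: 16.7
tcp_pos: [0.6068, 0.0669, 0.3097]
ee_rot: [1.0, 0.011, 0.001, 0.0]
force: [-0.7, -0.3, -0.3]
grip_width: 0.0857
finger_force: 0.0
```

View pics/w6.png

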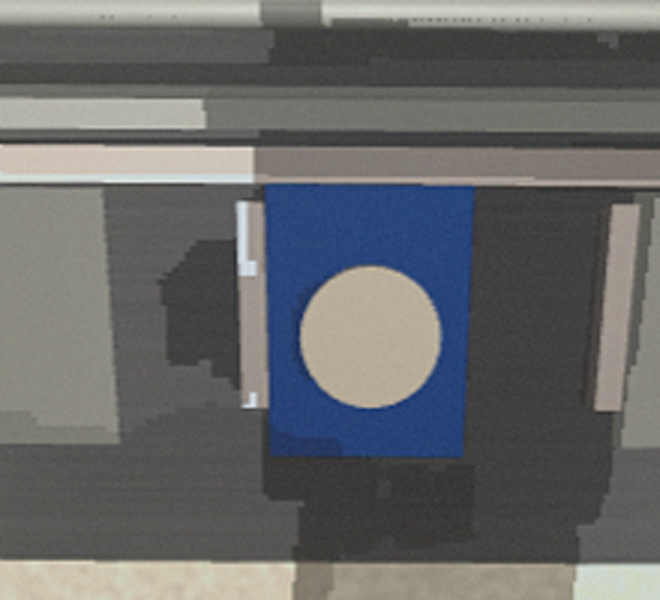

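```bash
python3 -c "
from h import *
goto(.425,-.056,.31,.12)"
```

```text
turn [ 0.    -0.001 -0.062] rows>= 1.0 shift [-1.63   0.834 -0.006] rows>= 5.0 t 16.8
```

```bash
python3 -m handwheel '0 0 -.062 0 0 0 1;0 0 0 -.326 .167 0 1;0 0 0 -.326 .167 0 1;0 0 0 -.326 .167 0 1;0 0 0 -.326 .167 0 1;0 0 0 -.326 .167 0 1;0 0 0 0 0 0 1;0 0 0 0 0 0 1'
python3 - <<'E'
from h import *
from fit import *
im=shot("wrist","w7",None,1)
for c,p in bluemasks(im,amin=500):
    w=pix2w(im,[c],[.006])[0]; x,f=fitplate([(im,p)],w[:2],S=3); print(np.round(c),len(p),np.round(x,4),round(f,3))
goto(.4222,-.0555,.192,.12)
E
```

```text
t: 17.55
tcp_pos: [0.4248, -0.0569, 0.309]
ee_rot: [0.998, 0.059, 0.001, 0.0]
force: [-0.9, -0.1, -0.1]
grip_width: 0.0855
finger_force: 0.0
[314. 190.] 3104 [ 0.4225 -0.0547  3.2745] 0.027
turn [ 0.    -0.001 -0.001] rows>= 1.0 shift [-0.026 -0.012  0.977] rows>= 3.0 t 17.6
```

```bash
python3 -m handwheel '0 0 -.008 -.019 -.02 0 1;0 0 0 0 0 .3 1;0 0 0 0 0 .3 1;0 0 0 0 0 .2 1;0 0 0 0 0 .16 1;0 0 0 0 0 0 1;0 0 0 0 0 0 1'
```

```text
t: 18.3
tcp_pos: [0.4227, -0.0537, 0.1934]
ee_rot: [0.998, 0.067, -0.0, -0.0]
force: [-0.1, -0.1, 0.2]
grip_width: 0.0855
finger_force: 0.0
```

Reachable. Grip, lift, and work out the way to bay 2.

```bash
python3 -m handwheel '0 0 0 0 0 .008 -1;0 0 0 0 0 0 -1;0 0 0 0 0 0 -1;0 0 0 0 0 0 -1;0 0 0 0 0 0 -1;0 0 0 0 0 0 -1;0 0 0 0 0 0 -1;0 0 0 0 0 0 -1;0 0 0 0 0 0 -1;0 0 0 0 0 -.2 -1;0 0 0 0 0 -.3 -1;0 0 0 0 0 0 -1;0 0 0 0 0 0 -1' 50
python3 -c "
from h import *
t=fb(ST,[-.005,-.106,0]);print(t)
goto(t[0],t[1],.256,.017)"
```

```text
t: 19.6
tcp_pos: [0.4219, -0.0541, 0.2527]
ee_rot: [0.998, 0.066, 0.001, 0.0]
force: [-0.5, -0.4, -1.1]
grip_width: 0.0343
finger_force: 50.1
[ 0.64430264 -0.05206968  0.        ]
turn [ 0.    -0.001  0.073] rows>= 1.0 shift [ 1.853  0.015 -0.028] rows>= 5.0 t 19.6
```

```bash
python3 -m handwheel '0 0 .073 0 0 0 -1;0 0 0 .37 .003 -.006 -1;0 0 0 .37 .003 -.006 -1;0 0 0 .37 .003 -.006 -1;0 0 0 .37 .003 -.005 -1;0 0 0 .37 .003 -.005 -1;0 0 0 0 0 0 -1;0 0 0 0 0 0 -1;0 0 0 0 0 .2 -1;0 0 0 0 0 .13 -1;0 0 0 0 0 .03 -1;0 0 0 0 0 0 -1;0 0 0 0 0 0 -1'
python3 - <<'E'
from h import *
t=fb(ST,[-.005,-.106,0]);goto(t[0],t[1],.206,.017)
shot("wrist","w8",(170,20,470,320),2)
E
```

```text
t: 20.9
tcp_pos: [0.6439, -0.0521, 0.2132]
ee_rot: [1.0, 0.009, 0.0, 0.0]
force: [0.5, -0.1, -1.9]
grip_width: 0.0344
finger_force: 50.1
turn [ 0.    -0.001  0.   ] rows>= 1.0 shift [ 0.003 -0.     0.06 ] rows>= 1.0 t 20.9
```

View pics/w8.png

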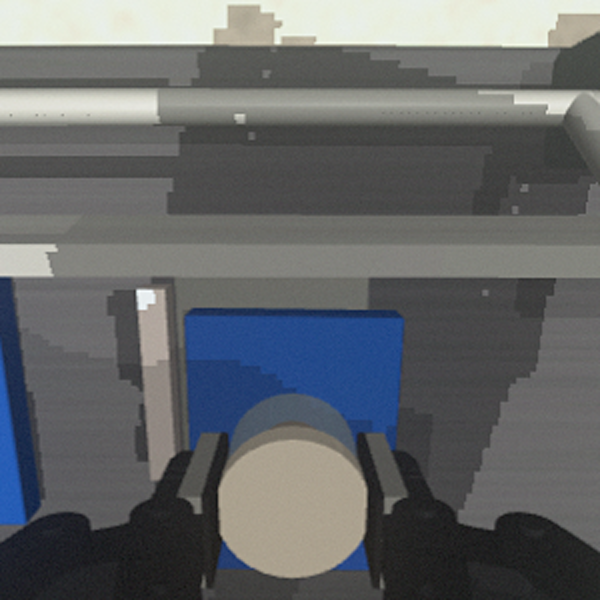

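```bash
python3 -m handwheel '0 0 0 0 0 .045 -1;0 0 0 0 0 0 -1;0 0 0 0 0 0 -1'; python3 -m handwheel '0 0 0 0 0 .02 -1;0 0 0 0 0 0 -1;0 0 0 0 0 0 -1'
```

```text
t: 21.25
tcp_pos: [0.6439, -0.052, 0.2071]
ee_rot: [1.0, 0.009, -0.0, -0.0]
force: [0.3, 1.2, -1.0]
grip_width: 0.0345
finger_force: 50.1
t: 21.55
tcp_pos: [0.6443, -0.0521, 0.2055]
ee_rot: [1.0, 0.009, 0.001, 0.0]
force: [-0.6, 0.3, 3.5]
grip_width: 0.0345
finger_force: 50.4
```

```bash
python3 -m handwheel '0 0 0 .04 0 0 -1;0 0 0 .04 0 0 -1;0 0 0 .02 0 0 -1;0 0 0 0 0 0 -1;0 0 0 0 0 0 -1'; python3 -m handwheel '0 0 0 .02 0 0 -1;0 0 0 0 0 0 -1;0 0 0 0 0 0 -1'; python3 -m handwheel '0 0 0 .02 0 0 -1;0 0 0 0 0 0 -1;0 0 0 0 0 0 -1'
```

```text
t: 22.05
tcp_pos: [0.6555, -0.052, 0.2055]
ee_rot: [1.0, 0.009, -0.002, 0.0]
force: [-7.8, -0.6, 8.6]
grip_width: 0.034
finger_force: 51.1
t: 22.35
tcp_pos: [0.6568, -0.052, 0.2055]
ee_rot: [1.0, 0.01, -0.006, 0.0]
force: [-15.2, -0.7, 13.8]
grip_width: 0.0345
finger_force: 51.6
t: 22.65
tcp_pos: [0.6581, -0.0521, 0.2056]
ee_rot: [1.0, 0.01, -0.009, 0.0]
force: [-21.8, -2.6, 18.6]
grip_width: 0.0344
finger_force: 52.1
```

```bash
python3 -m handwheel '0 0 0 -.03 0 -.01 -1;0 0 0 0 -.03 0 -1;0 0 0 0 -.03 0 -1;0 0 0 0 0 0 -1;0 0 0 0 0 0 -1'; python3 -m handwheel '0 0 0 0 -.025 0 -1;0 0 0 0 0 0 -1;0 0 0 0 0 0 -1';  python3 -m handwheel '0 0 0 0 -.02 0 -1;0 0 0 0 0 0 -1;0 0 0 0 0 0 -1'
```

```text
t: 23.15
tcp_pos: [0.656, -0.0462, 0.2058]
ee_rot: [1.0, 0.009, -0.004, 0.002]
force: [-9.6, -5.2, 6.1]
grip_width: 0.0346
finger_force: 50.8
t: 23.45
tcp_pos: [0.656, -0.0443, 0.2058]
ee_rot: [1.0, 0.01, -0.004, 0.003]
force: [-9.2, -11.0, 5.8]
grip_width: 0.0345
finger_force: 50.9
t: 23.75
tcp_pos: [0.656, -0.0434, 0.206]
ee_rot: [1.0, 0.011, -0.003, 0.005]
force: [-9.3, -16.6, 6.1]
grip_width: 0.0349
finger_force: 51.0
```

```bash
python3 -m handwheel '0 0 0 -.015 .02 0 -1;0 0 0 0 0 0 .3;0 0 0 0 0 0 .3;0 0 0 0 0 0 .3;0 0 0 0 0 0 .3;0 0 0 0 0 -.15 .3;0 0 0 0 0 -.3 .6;0 0 0 0 0 -.3 1;0 0 0 -.2 -.2 -.2 1;0 0 0 -.2 -.2 0 1;0 0 0 0 0 0 1;0 0 0 0 0 0 1'
python3 - <<'E'
from h import *
from fit import *
im=shot("wrist","w9",None,1)
tos=lambda X:R.from_euler("z",-ST[2]).apply(X-np.array([ST[0],ST[1],0]))
for c,p in bluemasks(im,amin=500):
    w=pix2w(im,[c],[.018])[0]; x,f=fitplate([(im,p)],w[:2],z0=.012,S=3); print(np.round(c),len(p),np.round(x,4),round(f,3),tos([x[0],x[1],0]).round(4),np.mod(x[2]-ST[2]+1,np.pi)-1)
a=load("scene0"); 
for n in("scene","side"):
  im=shot(n,n+"1")
  for c,p in bluemasks(im):
    w=pix2w(im,[c],[.006])[0]
    if .3<w[0]<.8: print(n,c.round(),w.round(3))
goto(.45,.31,.33,.34)
E
```

```text
t: 24.95
tcp_pos: [0.6062, 0.0062, 0.3213]
ee_rot: [1.0, 0.009, 0.001, 0.0]
force: [0.7, -0.5, -0.0]
grip_width: 0.0856
finger_force: 0.0
[259. 141.] 3875 [0.6531 0.0628 3.1569] 0.007 [0.0057 0.0087 0.    ] -0.0017245412310371577
[370. 141.] 3762 [ 0.6545 -0.0454  3.1601] 0.007 [ 0.0053 -0.0995  0.    ] 0.0014960882972241407
[ 29. 319.] 1505 [0.4473 0.3421 0.5049] 0.468 [-0.1953  0.2915  0.    ] 0.4878670986776692
scene [261. 254.] [ 0.67  -0.055  0.006]
scene [393. 262.] [0.448 0.351 0.006]
scene [286. 266.] [0.668 0.055 0.006]
side [279. 192.] [ 0.651 -0.059  0.006]
side [277. 214.] [0.649 0.049 0.006]
side [337. 290.] [0.437 0.347 0.006]
turn [ 0.    -0.    -0.206] rows>= 3.0 shift [-0.385 -2.832 -0.083] rows>= 7.0 t 25.1
```

```bash
python3 -c "
from h import *
goto(.438,.344,.31,.345)"
```

```text
turn [ 0.    -0.    -0.209] rows>= 3.0 shift [-0.369 -3.135  0.084] rows>= 8.0 t 25.1
```

```bash
python3 -m handwheel '0 0 -.07 0 0 0 1;0 0 -.07 0 0 0 1;0 0 -.069 0 0 0 1;0 0 0 -.046 -.392 .01 1;0 0 0 -.046 -.392 .01 1;0 0 0 -.046 -.392 .01 1;0 0 0 -.046 -.392 .01 1;0 0 0 -.046 -.392 .01 1;0 0 0 -.046 -.392 .01 1;0 0 0 -.046 -.392 .01 1;0 0 0 -.046 -.392 .01 1;0 0 0 0 0 0 1;0 0 0 0 0 0 1'
python3 - <<'E'
from h import *
from fit import *
im=shot("wrist","w10",None,1)
for c,p in bluemasks(im,amin=800):
    w=pix2w(im,[c],[.006])[0]; x,f=fitplate([(im,p)],w[:2],S=3); print(np.round(c),len(p),np.round(x,4),round(f,3))
    yaw=np.mod(x[2]+np.pi/2,np.pi)-np.pi/2; goto(x[0],x[1],.192,yaw)
E
```

```text
t: 26.4
tcp_pos: [0.4373, 0.3454, 0.3099]
ee_rot: [0.985, 0.173, -0.0, 0.0]
force: [0.2, -0.1, -0.2]
grip_width: 0.0856
finger_force: 0.0
[319. 190.] 2824 [0.4375 0.3438 0.3468] 0.067
turn [ 0.     0.    -0.001] rows>= 1.0 shift [-0.005  0.005  0.984] rows>= 3.0 t 26.4
```

```bash
python3 -m handwheel '0 0 0 -.003 .01 .3 1;0 0 0 0 0 .3 1;0 0 0 0 0 .2 1;0 0 0 0 0 .18 1;0 0 0 0 0 0 -1;0 0 0 0 0 0 -1;0 0 0 0 0 0 -1;0 0 0 0 0 0 -1;0 0 0 0 0 0 -1;0 0 0 0 0 0 -1;0 0 0 0 0 0 -1;0 0 0 0 0 0 -1;0 0 0 0 0 0 -1;0 0 0 0 0 -.2 -1;0 0 0 0 0 -.3 -1;0 0 0 0 0 0 -1;0 0 0 0 0 0 -1' 50
python3 -c "
from h import *
t=fb(ST,[-.005,.109,0]);print(t)
goto(t[0],t[1],.256,.017)"
```

```text
t: 28.15
tcp_pos: [0.4371, 0.3435, 0.2532]
ee_rot: [0.985, 0.172, 0.001, -0.0]
force: [-1.3, 0.1, -2.1]
grip_width: 0.0342
finger_force: 50.3
[0.64064781 0.16289925 0.        ]
turn [-0.    -0.001  0.21 ] rows>= 3.0 shift [ 1.67   1.534 -0.023] rows>= 6.0 t 28.1
```

```bash
python3 -m handwheel '0 0 .07 0 0 0 -1;0 0 .07 0 0 0 -1;0 0 .07 0 0 0 -1;0 0 0 .278 .256 -.004 -1;0 0 0 .278 .256 -.004 -1;0 0 0 .278 .256 -.004 -1;0 0 0 .278 .256 -.004 -1;0 0 0 .278 .256 -.004 -1;0 0 0 .278 .256 -.004 -1;0 0 0 0 0 0 -1;0 0 0 0 0 0 -1;0 0 0 0 0 .2 -1;0 0 0 0 0 .13 -1;0 0 0 0 0 .03 -1;0 0 0 0 0 0 -1;0 0 0 0 0 0 -1'
python3 - <<'E'
from h import *
from fit import *
t=fb(ST,[-.005,.109,0]);goto(t[0],t[1],.206,.017)
im=shot("wrist","w11")
for c,p in bluemasks(im,amin=800):
    p=p[p[:,1]<260]; w=pix2w(im,[p.mean(0)],[.03])[0]; print(p.mean(0).round(),len(p),[v.round(4) for v in fitplate([(im,p)],w[:2],z0=.012 if c[0]>400 else .0205,S=2)])
E
```

```text
t: 29.75
tcp_pos: [0.6403, 0.1628, 0.2128]
ee_rot: [1.0, 0.008, 0.0, -0.0]
force: [-0.4, -0.6, -2.0]
grip_width: 0.0345
finger_force: 50.4
turn [-0. -0. -0.] rows>= 1.0 shift [ 0.003 -0.001  0.057] rows>= 1.0 t 29.8
[481. 194.] 6143 [array([0.6605, 0.0736, 1.5992]), np.float64(0.3036)]
[625. 218.] 2300 [array([0.6504, 0.0104, 1.892 ]), np.float64(0.6771)]
[316. 203.] 5647 [array([0.6814, 0.1634, 0.0206]), np.float64(0.2518)]
```

```bash
python3 -m handwheel '0 0 0 0 0 .045 -1;0 0 0 0 0 0 -1;0 0 0 0 0 0 -1'; python3 -m handwheel '0 0 0 0 0 .02 -1;0 0 0 0 0 0 -1;0 0 0 0 0 0 -1'; python3 -m handwheel '0 0 0 .04 0 0 -1;0 0 0 .04 0 0 -1;0 0 0 .02 0 0 -1;0 0 0 0 0 0 -1;0 0 0 0 0 0 -1'; python3 -m handwheel '0 0 0 .02 0 0 -1;0 0 0 0 0 0 -1;0 0 0 0 0 0 -1'
```

```text
t: 30.1
tcp_pos: [0.6404, 0.1622, 0.2071]
ee_rot: [1.0, 0.008, 0.0, -0.0]
force: [-0.4, 0.1, -1.8]
grip_width: 0.0342
finger_force: 50.4
t: 30.4
tcp_pos: [0.6408, 0.1623, 0.2068]
ee_rot: [1.0, 0.008, -0.0, 0.0]
force: [-4.5, -1.1, 6.4]
grip_width: 0.0347
finger_force: 51.3
t: 30.9
tcp_pos: [0.6526, 0.1626, 0.2068]
ee_rot: [1.0, 0.008, -0.001, -0.0]
force: [-5.4, -1.5, 7.1]
grip_width: 0.0346
finger_force: 51.3
t: 31.2
tcp_pos: [0.6538, 0.1627, 0.2068]
ee_rot: [1.0, 0.008, -0.004, 0.0]
force: [-11.4, -0.7, 12.0]
grip_width: 0.0341
finger_force: 51.8
```

```bash
python3 -m handwheel '0 0 0 .02 0 0 -1;0 0 0 0 0 0 -1;0 0 0 0 0 0 -1'; python3 -m handwheel '0 0 0 -.025 0 -.01 -1;0 0 0 0 -.03 0 -1;0 0 0 0 -.03 0 -1;0 0 0 0 0 0 -1;0 0 0 0 0 0 -1'; python3 -m handwheel '0 0 0 0 -.03 0 -1;0 0 0 0 0 0 -1;0 0 0 0 0 0 -1';  python3 -m handwheel '0 0 0 0 -.02 0 -1;0 0 0 0 0 0 -1;0 0 0 0 0 0 -1'
```

```text
t: 31.5
tcp_pos: [0.655, 0.1628, 0.2067]
ee_rot: [1.0, 0.008, -0.008, 0.001]
force: [-19.2, -2.1, 17.7]
grip_width: 0.0346
finger_force: 52.2
t: 32.0
tcp_pos: [0.6534, 0.1683, 0.2069]
ee_rot: [1.0, 0.008, -0.003, 0.002]
force: [-8.6, -7.5, 8.3]
grip_width: 0.0345
finger_force: 51.3
t: 32.3
tcp_pos: [0.6535, 0.1715, 0.207]
ee_rot: [1.0, 0.008, -0.003, 0.003]
force: [-8.9, -7.5, 8.3]
grip_width: 0.0341
finger_force: 51.3
t: 32.6
tcp_pos: [0.6536, 0.1724, 0.2071]
ee_rot: [1.0, 0.009, -0.004, 0.005]
force: [-9.8, -14.5, 9.9]
grip_width: 0.0341
finger_force: 51.4
```

```bash
python3 -m handwheel '0 0 0 0 -.015 0 -1;0 0 0 0 0 0 -1;0 0 0 -.015 .03 0 -1;0 0 0 0 0 0 .3;0 0 0 0 0 0 .3;0 0 0 0 0 0 .3;0 0 0 0 0 0 .3;0 0 0 0 0 -.15 .3;0 0 0 0 0 -.3 .6;0 0 0 0 0 -.3 1;0 0 0 -.2 .3 -.25 1;0 0 0 -.2 .3 0 1;0 0 0 0 .3 0 1;0 0 0 0 0 0 1;0 0 0 0 0 0 1'
cat > chk.py <<'E'
from h import *
from fit import *
import sys
im=shot("wrist",sys.argv[1],None,1)
tos=lambda X:R.from_euler("z",-ST[2]).apply(X-np.array([ST[0],ST[1],0]))
for c,p in bluemasks(im,amin=500):
    w=pix2w(im,[c],[.018])[0]; x,f=fitplate([(im,p)],w[:2],z0=.012,S=3); print(np.round(c),len(p),round(f,3),tos([x[0],x[1],0]).round(4),(np.mod(x[2]-ST[2]+1,np.pi)-1).round(4))
E
python3 chk.py w12; python3 -c "
from h import *
goto(.7132,-.162,.424,.017)"
```

```text
t: 34.1
tcp_pos: [0.6072, 0.0665, 0.3258]
ee_rot: [1.0, 0.007, 0.001, -0.0]
force: [0.6, 0.6, -0.8]
grip_width: 0.0854
finger_force: 0.0
[212. 143.] 3630 0.01 [0.0058 0.1166 0.    ] -0.0034
[321. 143.] 3779 0.002 [0.0057 0.0085 0.    ] -0.0036
[431. 143.] 3580 0.013 [ 0.0055 -0.0993  0.    ] -0.0007
turn [-0.    -0.001 -0.001] rows>= 1.0 shift [ 0.85   1.925 -0.822] rows>= 6.0 t 34.1
```

```bash
python3 -m handwheel '0 0 0 0 .33 -.206 1;0 0 0 .1 .33 -.206 1;0 0 0 .18 .33 -.206 1;0 0 0 .18 .33 -.206 1;0 0 0 .18 .31 0 1;0 0 0 .18 .3 0 1;0 0 0 0 0 0 1;0 0 0 0 0 0 1'; python3 -c "
from h import *
goto(.7095,-.162,.32,.017)
shot('wrist','w13',(220,100,440,300),3)"
```

```text
t: 34.95
tcp_pos: [0.7086, -0.1605, 0.4208]
ee_rot: [1.0, 0.008, -0.001, -0.001]
force: [1.0, 0.8, -0.2]
grip_width: 0.0854
finger_force: 0.0
turn [-0.001  0.001 -0.001] rows>= 1.0 shift [0.007 0.013 0.84 ] rows>= 3.0 t 35.0
```

View pics/w13.png

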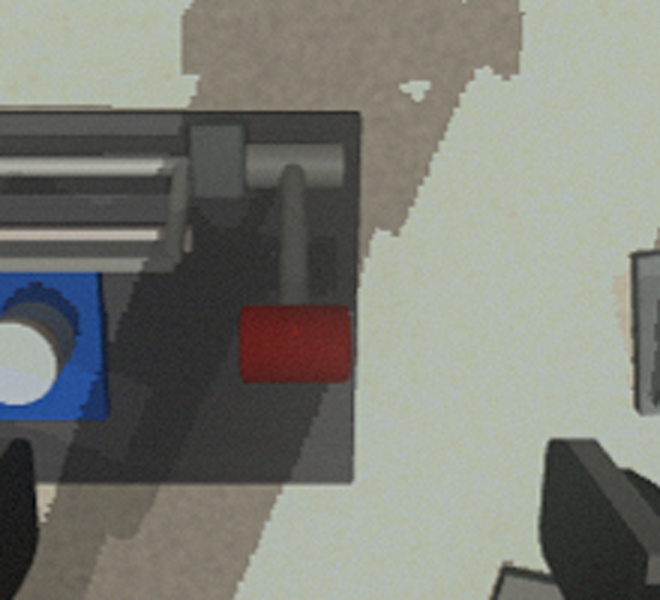

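Run:
```python
from h import *
import math
im=load("w13"); k=pix2w(im,[[318.2,214.5]],[.167])[0]; print(k, fb(ST,[.052,-.215,.167]))
goto(k[0],k[1],.167+.154,.017)
th=np.linspace(1.2,-.02,11)
P=[(.085-.131*math.cos(t+.115),.04+.131*math.sin(t+.115)) for t in th]
print("; ".join(f"{(b[0]-a[0])/.12:.3f} {-(b[1]-a[1])/.12:.3f}" for a,b in zip(P,P[1:])))
```

```text
[ 0.70294059 -0.1617716   0.167     ] [ 0.70314731 -0.16008498  0.167     ]
turn [-0.001  0.001  0.   ] rows>= 1.0 shift [-0.045  0.017  0.834] rows>= 3.0 t 35.0
-0.126 0.041; -0.120 0.057; -0.113 0.071; -0.103 0.084; -0.092 0.096; -0.080 0.106; -0.066 0.115; -0.052 0.123; -0.037 0.128; -0.021 0.131
```

```bash
python3 -m handwheel '0 0 0 -.045 .015 .2 1;0 0 0 0 0 .3 1;0 0 0 0 0 .3 1;0 0 0 0 0 .034 1;0 0 0 0 0 0 1;0 0 0 0 0 0 -1;0 0 0 0 0 0 -1;0 0 0 0 0 0 -1;0 0 0 0 0 0 -1;0 0 0 0 0 0 -1;0 0 0 0 0 0 -1;0 0 0 0 0 0 -1;0 0 0 0 0 0 -1;0 0 0 0 0 0 -1' 40
python3 -m handwheel '0 0 0 -.126 0 .041 -1;0 0 0 -.12 0 .057 -1;0 0 0 -.113 0 .071 -1;0 0 0 -.103 0 .084 -1;0 0 0 -.092 0 .096 -1;0 0 0 0 0 0 -1'
```

```text
t: 36.4
tcp_pos: [0.7029, -0.1622, 0.3237]
ee_rot: [1.0, 0.008, 0.001, -0.001]
force: [-1.5, 4.6, 6.1]
grip_width: 0.0296
finger_force: 41.9
t: 37.0
tcp_pos: [0.6351, -0.1633, 0.2801]
ee_rot: [1.0, 0.008, -0.001, -0.001]
force: [-4.3, 3.2, 4.8]
grip_width: 0.0293
finger_force: 44.7
```

```bash
python3 -m handwheel '0 0 0 -.08 0 .106 -1;0 0 0 -.066 0 .115 -1;0 0 0 -.052 0 .123 -1;0 0 0 -.037 0 .128 -1;0 0 0 0 0 0 -1'; python3 -m handwheel '0 0 0 -.021 0 .125 -1;0 0 0 0 0 0 -1;0 0 0 0 0 0 -1'
```

```text
t: 37.5
tcp_pos: [0.6072, -0.1637, 0.2217]
ee_rot: [1.0, 0.008, -0.0, -0.001]
force: [-0.6, 5.1, -0.7]
grip_width: 0.0292
finger_force: 47.4
t: 37.8
tcp_pos: [0.6053, -0.1637, 0.2081]
ee_rot: [1.0, 0.008, -0.001, -0.001]
force: [-1.1, 4.3, 0.8]
grip_width: 0.0293
finger_force: 48.1
```

```bash
python3 -m handwheel '0 0 0 0 0 .02 -1;0 0 0 0 0 0 -1;0 0 0 0 0 0 -1'; python3 -m handwheel '0 0 0 0 0 .03 -1;0 0 0 0 0 0 -1;0 0 0 0 0 0 -1'; python3 -m handwheel '0 0 0 0 0 .03 -1;0 0 0 0 0 0 -1;0 0 0 0 0 0 -1'
```

```text
t: 38.1
tcp_pos: [0.6055, -0.1638, 0.2077]
ee_rot: [1.0, 0.008, -0.001, -0.001]
force: [-6.3, 6.7, 9.2]
grip_width: 0.0294
finger_force: 49.2
t: 38.4
tcp_pos: [0.6059, -0.1639, 0.2073]
ee_rot: [1.0, 0.008, -0.002, -0.001]
force: [-14.4, 8.8, 25.0]
grip_width: 0.0293
finger_force: 51.1
t: 38.7
tcp_pos: [0.6064, -0.164, 0.2069]
ee_rot: [1.0, 0.009, -0.003, -0.001]
force: [-20.4, 11.3, 37.3]
grip_width: 0.029
finger_force: 53.2
```

```bash
python3 -m handwheel '0 0 0 0 0 -.075 -1;0 0 0 0 0 0 -1;0 0 0 0 0 0 1;0 0 0 0 0 0 1;0 0 0 0 0 0 1;0 0 0 0 0 0 1;0 0 0 0 0 0 1;0 0 0 0 0 -.3 1;0 0 0 0 0 -.4 1;0 0 0 0 0 -.4 1;0 0 0 0 0 -.1 1;0 0 0 0 0 0 1;0 0 0 0 0 0 1'; python3 -c "
from h import *
goto(.43,-.29,.35,-.21)"
```

```text
t: 40.0
tcp_pos: [0.6049, -0.1642, 0.35]
ee_rot: [1.0, 0.008, -0.001, -0.0]
force: [0.2, -0.4, -0.8]
grip_width: 0.0854
finger_force: 0.0
turn [-0.     0.001  0.144] rows>= 2.0 shift [-1.207  1.329 -0.   ] rows>= 5.0 t 40.0
```

```bash
python3 -m handwheel '0 0 .072 0 0 0 1;0 0 .072 0 0 0 1;0 0 0 -.241 .266 0 1;0 0 0 -.241 .266 0 1;0 0 0 -.241 .266 0 1;0 0 0 -.241 .266 0 1;0 0 0 -.241 .266 0 1;0 0 0 0 0 0 1;0 0 0 0 0 0 1'
python3 - <<'E'
from h import *
im=shot("wrist","w14"); w1=load("w1")
a=cv2.resize(im["color"][60:360,160:500,::-1],None,fx=1.3,fy=1.3,interpolation=2)
b=cv2.resize(w1["color"][60:190,440:600,::-1],None,fx=2.2,fy=2.2,interpolation=2)
C=np.zeros((400,800,3),np.uint8); C[:a.shape[0],:a.shape[1]]=a; C[:b.shape[0],446:446+b.shape[1]]=b
cv2.imwrite("pics/comp.png",C); print(a.shape,b.shape)
E
```

```text
t: 40.9
tcp_pos: [0.4296, -0.2904, 0.3489]
ee_rot: [0.994, -0.106, -0.002, -0.002]
force: [0.4, 0.2, 0.0]
grip_width: 0.0852
finger_force: 0.0
(390, 442, 3) (286, 352, 3)
```

View pics/comp.png

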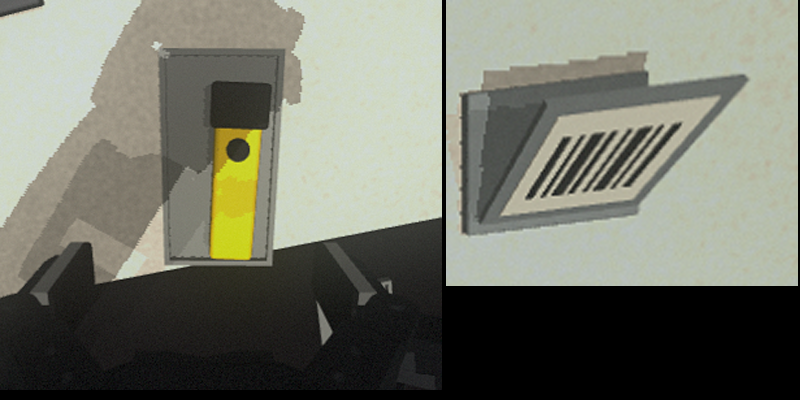

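Run:
```python
from h import *
from scipy.optimize import least_squares
w=load("w1"); uv=(np.array([[500,217],[637,206],[720,97],[560,119]],float)-[446,0])/2.2+[440,60]-.3
def C(p,size=.074):
    Rm=R.from_euler("z",p[3])*R.from_euler("y",-np.pi/4)
    h=size/2; L=np.array([[-h,h,0],[-h,-h,0],[h,-h,0],[h,h,0]])
    return Rm.apply(L)+p[:3]
for sz in(.074,):
  r=least_squares(lambda p:(w2pix(w,C(np.r_[p[:2],.047,p[2]],sz))-uv).ravel(),[.65,-.38,0]); print("card",r.x.round(4),r.fun.round(1))
  r=least_squares(lambda p:(w2pix(w,C(p,sz))-uv).ravel(),[.65,-.38,.047,0]); print("card free z",r.x.round(4),r.fun.round(1))
for nm,L in(("side0",[[158,42],[160,95],[225,118],[226,82]]),):pass
im=load("w14"); q=lambda L:np.array(L,float)/1.3+[160,60]-.1
T=pix2w(im,q([[161,50],[284,49],[272,265],[164,264]]),[.01]*4); print("tray",T.round(4).tolist(),"ctr",T.mean(0)); 
v=(T[0]+T[1]-T[2]-T[3]); print("yaw",np.arctan2(v[1],v[0]),np.linalg.norm(v[:2])/2,np.linalg.norm((T[0]-T[1]+T[3]-T[2])/2))
G=pix2w(im,q([[214,128],[261,128],[250,259],[211,258],[213,83],[270,84]]),[.039]*6)
b=(G[2]+G[3])/2;f=(G[0]+G[1])/2;h=(G[4]+G[5])/2
print("grip back,front,head",b,f,h,"yaw",np.arctan2(*(h-b)[1::-1]),np.arctan2(*(f-b)[1::-1]),"L",np.linalg.norm(f-b),np.linalg.norm(h-b),"width",np.linalg.norm(G[0]-G[1]))
```

```text
card [ 0.6586 -0.376   0.1447] [ 0.4  0.2 -1.7 -2.2  1.1  1.2 -0.   0.5]
card free z [ 0.6587 -0.3745  0.0492  0.1455] [ 0.1  0.4 -1.6 -2.1  1.4  1.  -0.2  0.4]
tray [[0.5245, -0.2757, 0.01], [0.5048, -0.3704, 0.01], [0.3199, -0.3309, 0.01], [0.342, -0.2331, 0.01]] ctr [ 0.42279915 -0.30249713  0.01      ]
yaw -0.21971081680199134 0.1882302765780936 0.09850489045094808
grip back,front,head [ 0.35005514 -0.2954371   0.039     ] [ 0.45596895 -0.32134668  0.039     ] [ 0.48723582 -0.33022689  0.039     ] yaw -0.2483693535350846 -0.23991719725055102 L 0.10903687798527974 0.14152338083530222 width 0.03543088194472878
```

```bash
python3 -c "
from h import *
goto(.417,-.3124,.191,-.245)"
```

```text
turn [-0.002  0.002  0.022] rows>= 1.0 shift [-0.062  0.208  1.32 ] rows>= 4.0 t 41.0
```

```bash
python3 -m handwheel '0 0 .022 -.062 .205 0 1;0 0 0 0 0 .3 1;0 0 0 0 0 .3 1;0 0 0 0 0 0 1;0 0 0 0 0 0 1'
python3 - <<'E'
from h import *
goto(.417,-.3124,.191,-.245)
im=shot("wrist","w15")
hsv=cv2.cvtColor(im["color"],cv2.COLOR_RGB2HSV); m=cv2.inRange(hsv,(20,120,60),(35,255,255))
n,l,s,c=cv2.connectedComponentsWithStats(m); i=1+np.argmax(s[1:,4]); pts=np.argwhere(l==i)[:,::-1].astype(np.float32)
print(s[i]); w=pix2w(im,pts,np.full(len(pts),.039))[:,:2]; (cx,cy),sz,ang=cv2.minAreaRect((w*1000).astype(np.float32)); print(cx,cy,sz,ang)
E
```

```text
t: 41.45
tcp_pos: [0.4189, -0.3119, 0.2787]
ee_rot: [0.993, -0.121, -0.001, -0.001]
force: [0.5, -0.3, 1.6]
grip_width: 0.0853
finger_force: 0.0
turn [-0.001  0.001  0.001] rows>= 1.0 shift [-0.014  0.008  0.731] rows>= 2.0 t 41.5
[ 295  164   48  129 5294]
403.0180969238281 -308.8110046386719 (35.15533447265625, 108.5876235961914) 75.85397338867188
```

```bash
python3 -m handwheel '0 0 0 -.02 .003 .3 1;0 0 0 0 0 .3 1;0 0 0 0 0 .131 1;0 0 0 0 0 0 1;0 0 0 0 0 0 -1;0 0 0 0 0 0 -1;0 0 0 0 0 0 -1;0 0 0 0 0 0 -1;0 0 0 0 0 0 -1;0 0 0 0 0 0 -1;0 0 0 0 0 0 -1;0 0 0 0 0 0 -1;0 0 0 0 0 0 -1;0 0 0 0 0 0 -1' 80
```

```text
t: 42.9
tcp_pos: [0.4166, -0.3133, 0.1938]
ee_rot: [0.993, -0.122, 0.001, 0.001]
force: [-0.8, 0.2, 7.3]
grip_width: 0.034
finger_force: 82.2
```

```bash
python3 -c "
from h import *
print(ctrl.sense()['tcp_pos'])"; python3 -m handwheel '0 0 0 0 0 -.15 -1;0 0 0 0 0 -.3 -1;0 0 0 0 0 -.3 -1;0 0 0 0 0 0 -1;0 0 0 0 0 0 -1'; python3 -c "
from h import *
goto(.50,-.395,.29,.145)"
```

```text
[ 0.41658466 -0.3132884   0.19381632]
t: 43.4
tcp_pos: [0.4157, -0.3124, 0.2823]
ee_rot: [0.993, -0.122, 0.0, 0.0]
force: [-0.6, 0.2, -1.9]
grip_width: 0.0344
finger_force: 81.3
turn [ 0.001 -0.001 -0.248] rows>= 3.0 shift [ 0.596  0.783 -0.064] rows>= 3.0 t 43.4
```

```bash
python3 -m handwheel '0 0 -.0827 0 0 0 -1;0 0 -.0827 0 0 0 -1;0 0 -.0827 0 0 0 -1;0 0 0 .199 .261 -.021 -1;0 0 0 .199 .261 -.021 -1;0 0 0 .199 .261 -.022 -1;0 0 0 0 0 0 -1;0 0 0 0 0 0 -1'
python3 - <<'E'
from h import *
s=ctrl.sense();print(s["tcp_pos"],s["grip_width"])
im=shot("wrist","w16"); sd=shot("side","sd16"); sc=shot("scene","sc16")
u=w2pix(sd,[[.58,-.38,.06]])[0].astype(int); v=w2pix(sc,[[.58,-.38,.06]])[0].astype(int); print(u,v)
C=np.zeros((600,800,3),np.uint8)
a=cv2.resize(im["color"][0:300,140:500,::-1],None,fx=1.25,fy=1.25,interpolation=2); C[:375,:450]=a
b=cv2.resize(sd["color"][u[1]-35:u[1]+35,u[0]-50:u[0]+50,::-1],None,fx=3.5,fy=3.5,interpolation=2); C[:b.shape[0],450:450+b.shape[1]]=b
c=cv2.resize(sc["color"][v[1]-35:v[1]+35,v[0]-50:v[0]+50,::-1],None,fx=3.5,fy=3.5,interpolation=2); C[300:300+c.shape[0],450:450+c.shape[1]]=c
cv2.imwrite("pics/comp2.png",C)
E
```

```text
t: 44.2
tcp_pos: [0.4999, -0.3949, 0.2862]
ee_rot: [0.997, 0.072, -0.002, -0.002]
force: [0.3, 0.2, -1.9]
grip_width: 0.0339
finger_force: 81.2
[ 0.49988088 -0.39488596  0.28616844] 0.033924032411331836
[305 123] [210 198]
```

View pics/comp2.png

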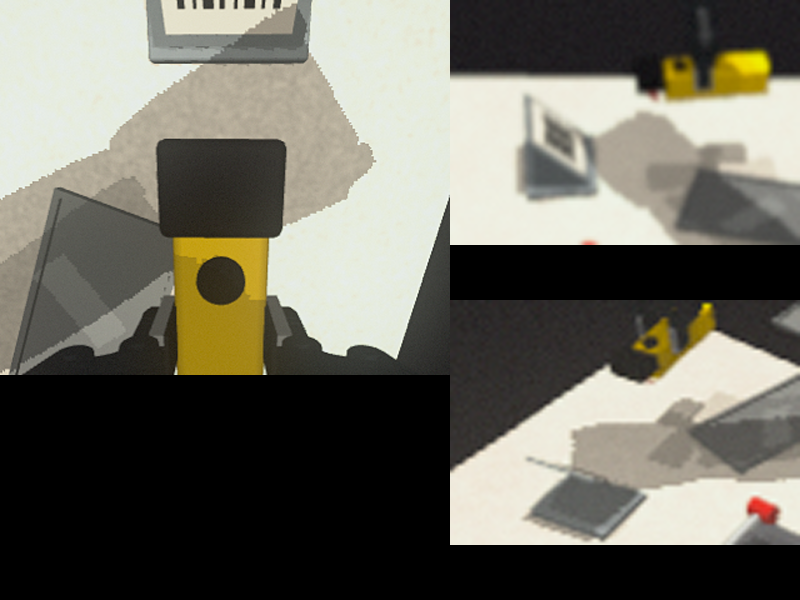

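Run:
```python
from h import *
im=load("w16"); q=lambda L:np.array(L,float)/1.25+[140,0]-.1
s=ctrl.sense(); r=R.from_quat(s["ee_rot"]); yaw=np.arctan2(*r.as_matrix()[1::-1,0]); print("yaw",yaw)
loc=lambda X:(R.from_euler("z",-yaw).apply(X-s["tcp_pos"])*1000).round(1)
for z in(.1317,):
    print("head front top",loc(pix2w(im,q([[158,141],[285,140]]),[z]*2)),"head rear",loc(pix2w(im,q([[158,236],[283,236]]),[z]*2)))
    print("grip sides",loc(pix2w(im,q([[174,238],[268,238],[175,300],[267,300]]),[z]*4)))
for z in(.015,.021): print("panel bottom",loc(pix2w(im,q([[149,62],[309,62]]),[z]*2)))
print("white bottom",loc(pix2w(im,q([[161,33],[298,38]]),[.021]*2)))
C=np.array([.6587,-.376,.047]);print("card",loc(C))
for n,z in():pass
```

```text
yaw 0.14498103519348002
head front top [[  73.2   20.8 -156. ]
 [  73.5  -21.4 -156. ]] head rear [[  40.7   22.3 -156. ]
 [  40.8  -22.4 -156. ]]
grip sides [[  40.    16.6 -156. ]
 [  40.   -17.  -156. ]
 [  15.9   17.1 -156. ]
 [  15.9  -17.6 -156. ]]
panel bottom [[ 121.5   44.1 -272.7]
 [ 121.4  -53.7 -272.7]]
panel bottom [[ 120.2   43.  -266.7]
 [ 120.1  -52.4 -266.7]]
white bottom [[ 135.6   35.1 -266.7]
 [ 132.9  -45.  -266.7]]
card [ 160.3   -5.2 -240.7]
```

```bash
python3 -m handwheel '0 0 0 .13 .021 -.039 -1;0 0 0 .125 .021 -.039 -1;0 0 0 0 0 0 -1;0 0 0 0 0 0 -1;0 0 0 0 0 0 -1'
python3 - <<'E'
from h import *
im=shot("wrist","w17"); s=ctrl.sense(); r=R.from_quat(s["ee_rot"])
yaw=np.arctan2(*r.as_matrix()[1::-1,0]); L=lambda X:(R.from_euler("z",-yaw).apply(X)*1000).round(1)
win=s["tcp_pos"]+r.apply([-.003+.062,0,0])+[0,0,-.1888+.011]
C=np.array([.6587,-.376,.047]); print(yaw,L(C-win),np.linalg.norm(C-win),s["grip_width"],(r.as_matrix()[:,2]).round(4))
c=im["color"][0:320,120:520,::-1]; cv2.imwrite("pics/w17.png",cv2.resize(c,None,fx=1.8,fy=1.8,interpolation=2))
E
```

```text
t: 44.85
tcp_pos: [0.5304, -0.3952, 0.2982]
ee_rot: [0.997, 0.072, -0.001, -0.001]
force: [-0.2, -0.5, -2.4]
grip_width: 0.0344
finger_force: 81.2
0.14461535330595404 [ 70.7   0.7 -73.4] 0.10195922566881521 0.03441750778096378 [-0.0012  0.001  -1.    ]
```

View pics/w17.png

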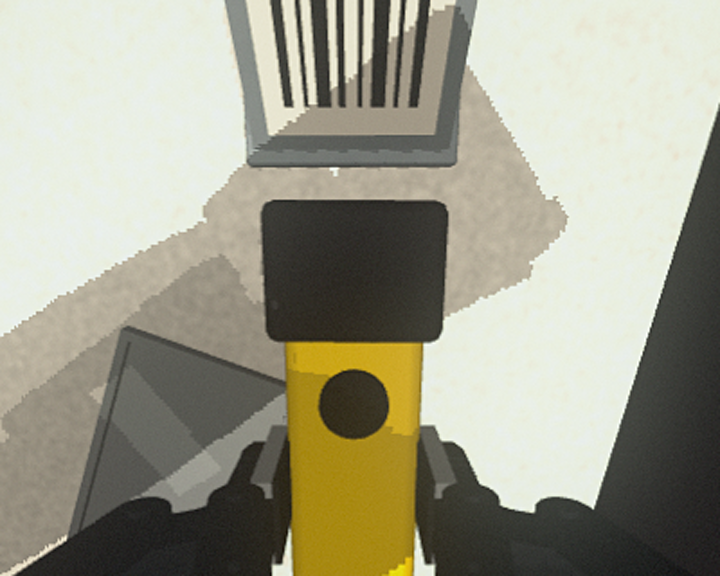

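```bash
python3 -m handwheel '0 0 0 0 0 .02 -1;0 0 0 0 0 0 -1;0 0 0 0 0 0 -1;0 0 0 0 0 0 -1;0 0 0 0 0 0 -1;0 0 0 0 0 0 -1;0 0 0 0 0 0 -1;0 0 0 0 0 0 -1;0 0 0 0 0 0 -1;0 0 0 0 0 0 -1;0 0 0 0 0 0 -1;0 0 0 0 0 0 -1;0 0 0 0 0 0 -1;0 0 0 0 0 0 -1;0 0 0 0 0 0 -1;0 0 0 0 0 0 -1;0 0 0 0 0 0 -1;0 0 0 0 0 0 -1;0 0 0 0 0 0 -1;0 0 0 0 0 0 -1'; python3 -m handwheel '0 0 0 0 0 0 -1;0 0 0 0 0 0 -1;0 0 0 0 0 0 -1;0 0 0 0 0 0 -1;0 0 0 0 0 0 -1;0 0 0 0 0 0 -1;0 0 0 0 0 0 -1;0 0 0 0 0 0 -1;0 0 0 0 0 0 -1;0 0 0 0 0 0 -1;0 0 0 0 0 0 -1;0 0 0 0 0 0 -1'
python3 - <<'E'
from h import *
a=load("w17"); b=shot("wrist","w18"); d=np.abs(a["color"].astype(int)-b["color"]).mean(2); print("change in reader area",d[110:320,270:350].mean())
goto(.500,-.395,.296,.145); 
goto(.4215,-.3025,.29,-.2197)
E
```

```text
t: 46.9
tcp_pos: [0.5313, -0.3957, 0.2965]
ee_rot: [0.997, 0.072, 0.0, -0.0]
force: [0.0, 0.2, -1.9]
grip_width: 0.034
finger_force: 81.2
t: 48.1
tcp_pos: [0.5313, -0.3957, 0.2965]
ee_rot: [0.997, 0.072, -0.0, 0.0]
force: [-0.2, 0.0, -1.9]
grip_width: 0.0343
finger_force: 81.2
change in reader area 3.054404761904762
turn [ 0. -0. -0.] rows>= 1.0 shift [-0.257 -0.043  0.004] rows>= 1.0 t 48.1
turn [ 0.    -0.     0.232] rows>= 3.0 shift [-1.062 -0.558  0.054] rows>= 3.0 t 48.1
```

```bash
python3 -m handwheel '0 0 0 -.26 0 -.05 -1;0 0 .078 0 0 0 -1;0 0 .078 0 0 0 -1;0 0 .076 0 0 0 -1;0 0 0 -.2 -.15 0 -1;0 0 0 -.2 -.2 0 -1;0 0 0 0 0 0 -1;0 0 0 0 0 0 -1'; python3 -c "
from h import *
goto(.423,-.3025,.21,-.2197)"
```

```text
t: 48.95
tcp_pos: [0.4625, -0.3483, 0.3026]
ee_rot: [0.994, -0.109, 0.0, 0.0]
force: [-0.6, -1.0, -2.3]
grip_width: 0.0339
finger_force: 81.3
turn [ 0. -0.  0.] rows>= 1.0 shift [-0.405 -0.301  0.772] rows>= 3.0 t 49.0
```

```bash
python3 -m handwheel '0 0 0 -.2 -.15 0 -1;0 0 0 -.205 -.151 0 -1;0 0 0 0 0 0 -1;0 0 0 0 0 .3 -1;0 0 0 0 0 .3 -1;0 0 0 0 0 .17 -1;0 0 0 0 0 0 -1;0 0 0 0 0 0 -1'; python3 -m handwheel '0 0 0 0 0 .06 -1;0 0 0 0 0 .05 -1;0 0 0 0 0 0 -1;0 0 0 0 0 0 -1';python3 -m handwheel '0 0 0 0 0 .02 -1;0 0 0 0 0 0 -1;0 0 0 0 0 0 -1'; python3 -c "
from h import *
goto(.423,-.3025,.1938,-.2197)"
```

```text
t: 49.75
tcp_pos: [0.424, -0.304, 0.2108]
ee_rot: [0.994, -0.11, 0.001, 0.001]
force: [0.4, -0.6, -0.8]
grip_width: 0.0342
finger_force: 81.2
t: 50.15
tcp_pos: [0.4232, -0.303, 0.1971]
ee_rot: [0.994, -0.11, 0.0, 0.0]
force: [-0.7, 0.6, -1.9]
grip_width: 0.0339
finger_force: 81.2
t: 50.45
tcp_pos: [0.4231, -0.3029, 0.1945]
ee_rot: [0.994, -0.11, 0.0, 0.0]
force: [-0.5, 1.2, -2.4]
grip_width: 0.0345
finger_force: 81.2
turn [ 0. -0.  0.] rows>= 1.0 shift [-0.002 -0.003  0.006] rows>= 1.0 t 50.5
```

```bash
python3 -m handwheel '0 0 0 0 0 .015 -1;0 0 0 0 0 0 -1;0 0 0 0 0 0 -1'; python3 -m handwheel '0 0 0 0 0 .01 -1;0 0 0 0 0 0 -1;0 0 0 0 0 0 -1'
```

```text
t: 50.75
tcp_pos: [0.4234, -0.3031, 0.1938]
ee_rot: [0.994, -0.109, -0.0, 0.0]
force: [-2.4, 2.5, 4.9]
grip_width: 0.034
finger_force: 82.0
t: 51.05
tcp_pos: [0.4235, -0.3033, 0.1938]
ee_rot: [0.994, -0.109, -0.001, -0.0]
force: [-5.0, 4.5, 14.0]
grip_width: 0.0343
finger_force: 83.0
```

```bash
python3 -m handwheel '0 0 0 0 0 -.02 -1;0 0 0 0 0 0 1;0 0 0 0 0 0 1;0 0 0 0 0 0 1;0 0 0 0 0 0 1;0 0 0 0 0 0 1;0 0 0 0 0 0 1;0 0 0 0 0 -.15 1;0 0 0 0 0 -.35 1;0 0 0 0 0 -.4 1;0 0 0 0 0 -.4 1;0 0 0 0 0 -.3 1;0 0 0 0 0 0 1;0 0 0 0 0 0 1'
python3 - <<'E'
from h import *
im=shot("wrist","w19")
hsv=cv2.cvtColor(im["color"],cv2.COLOR_RGB2HSV); m=cv2.inRange(hsv,(20,120,60),(35,255,255))
n,l,s,c=cv2.connectedComponentsWithStats(m); i=1+np.argmax(s[1:,4]); pts=np.argwhere(l==i)[:,::-1].astype(np.float32)
w=pix2w(im,pts,np.full(len(pts),.039))[:,:2]; print(cv2.minAreaRect((w*1000).astype(np.float32)))
goto(.58,-.02,.38,.017)
E
```

```text
t: 52.45
tcp_pos: [0.4232, -0.3029, 0.3869]
ee_rot: [0.994, -0.11, 0.001, 0.001]
force: [0.2, 0.0, 0.3]
grip_width: 0.0852
finger_force: 0.0
((409.7349853515625, -299.5707092285156), (35.25664138793945, 108.63388061523438), 77.35489654541016)
turn [-0.001  0.001 -0.151] rows>= 2.0 shift [ 1.349 -2.333  0.042] rows>= 7.0 t 52.5
```

```bash
python3 -m handwheel '0 0 -.076 0 0 0 1;0 0 -.076 0 0 0 1;0 0 0 .193 -.333 0 1;0 0 0 .193 -.333 0 1;0 0 0 .193 -.333 0 1;0 0 0 .193 -.333 0 1;0 0 0 .193 -.333 0 1;0 0 0 .193 -.333 0 1;0 0 0 .193 -.333 0 1;0 0 0 0 0 0 1;0 0 0 0 0 0 1'; python3 chk.py w20
python3 - <<'E'
from h import *
im=load("w20"); print(ctrl.sense()["tcp_pos"])
hsv=cv2.cvtColor(im["color"],cv2.COLOR_RGB2HSV); m=cv2.inRange(hsv,(0,150,60),(6,255,255))|cv2.inRange(hsv,(172,150,60),(180,255,255))
n,l,s,c=cv2.connectedComponentsWithStats(m); i=1+np.argmax(s[1:,4]); print("knob px",c[i],s[i],"expected down",w2pix(im,[fb(ST,[-.045,-.215,.055]),fb(ST,[-.0423,-.215,.068])]))
cv2.imwrite("pics/w20.png",cv2.resize(im["color"][:,:,::-1],None,fx=1.25,fy=1.25))
E
```

```text
t: 53.6
tcp_pos: [0.5796, -0.0191, 0.3831]
ee_rot: [1.0, 0.011, -0.002, -0.0]
force: [0.2, -0.0, 1.1]
grip_width: 0.0852
finger_force: 0.0
[155. 124.] 1846 0.29 [-0.0082  0.1187  0.    ] 0.0345
[249. 123.] 1978 0.215 [-0.0083  0.009   0.    ] 0.0018
[340. 123.] 2064 0.206 [-0.0092 -0.0994  0.    ] 0.004
[ 0.5794252  -0.02009904  0.38348702]
knob px [457.91970803 163.91423358] [442 154  32  21 548] expected down [[452.55670374 164.28378514]
 [458.89512565 163.66457106]]
```

View pics/w20.png

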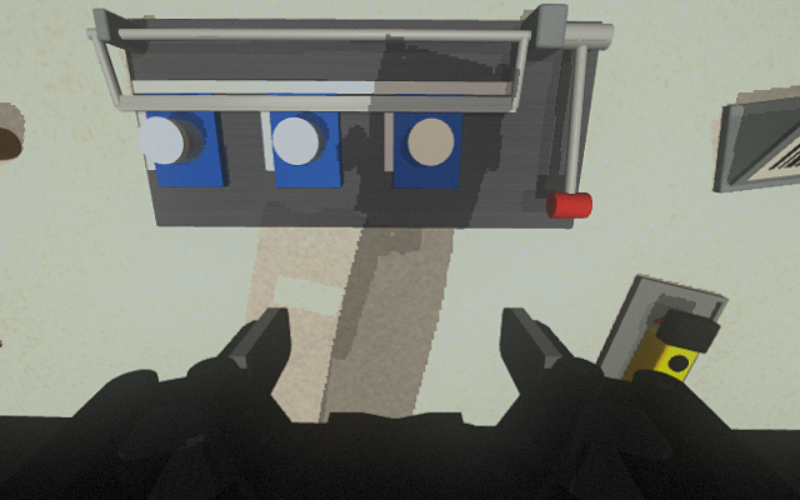

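Run:
```python
from h import *
from scipy.optimize import least_squares
def knob(im):
    hsv=cv2.cvtColor(im["color"],cv2.COLOR_RGB2HSV); m=cv2.inRange(hsv,(0,140,50),(6,255,255))|cv2.inRange(hsv,(172,140,50),(180,255,255))
    n,l,s,c=cv2.connectedComponentsWithStats(m)
    e=w2pix(im,[fb(ST,[-.045,-.215,.06])])[0]
    j=[i for i in range(1,n) if s[i][4]>15 and np.linalg.norm(c[i]-e)<40]; i=max(j,key=lambda i:s[i][4]); return c[i],s[i][4]
ims=[load("w20"),shot("side","sd20"),shot("scene","sc20")]
o=[knob(i)[0] for i in ims]; print(o)
for sub in([0,1,2],[0,1],[0,2],[1,2]):
    r=least_squares(lambda X:np.concatenate([(w2pix(ims[k],X)-o[k]).ravel() for k in sub]),[.6,-.16,.06]); X=r.x
    print(sub,(R.from_euler("z",-ST[2]).apply(X-np.r_[ST[:2],0])*1000).round(1),r.fun.round(1))
i2=[load("side0"),load("scene0"),load("w1")]; o=[knob(i)[0] for i in i2]
r=least_squares(lambda X:np.concatenate([(w2pix(i2[k],X)-o[k]).ravel() for k in(0,1,2)]),[.6,-.16,.06]); print("start",(R.from_euler("z",-ST[2]).apply(r.x-np.r_[ST[:2],0])*1000).round(1),r.fun.round(1))
```

```text
Traceback (most recent call last):
ValueError: max() iterable argument is empty
```

```bash
python3 -c "
from h import *
goto(.6062,-.164,.26,.017)"
```

```text
turn [-0.     0.002  0.   ] rows>= 1.0 shift [0.204 1.194 1.038] rows>= 4.0 t 53.8
```

```bash
python3 -m handwheel '0 0 0 .07 .398 0 -1;0 0 0 .067 .398 0 -1;0 0 0 .067 .398 0 -1;0 0 0 0 0 .3 -1;0 0 0 0 0 .3 -1;0 0 0 0 0 .3 -1;0 0 0 0 0 .13 -1;0 0 0 0 0 0 -1;0 0 0 0 0 0 -1;0 0 0 0 0 0 -1'; python3 -m handwheel '0 0 0 0 0 .05 -1;0 0 0 0 0 .05 -1;0 0 0 0 0 0 -1;0 0 0 0 0 0 -1';  python3 -m handwheel '0 0 0 0 0 .03 -1;0 0 0 0 0 .03 -1;0 0 0 0 0 0 -1;0 0 0 0 0 0 -1'
```

```text
t: 54.75
tcp_pos: [0.6079, -0.1634, 0.2651]
ee_rot: [1.0, 0.01, 0.002, 0.001]
force: [-1.1, -0.6, 0.2]
grip_width: 0.0
finger_force: 0.0
t: 55.15
tcp_pos: [0.607, -0.1628, 0.25]
ee_rot: [1.0, 0.01, -0.0, -0.0]
force: [0.6, 0.1, -0.3]
grip_width: 0.0
finger_force: 0.0
t: 55.55
tcp_pos: [0.607, -0.1629, 0.2428]
ee_rot: [1.0, 0.01, -0.0, -0.0]
force: [-1.2, 0.1, -1.0]
grip_width: -0.0002
finger_force: 0.0
```

```bash
for i in 1; do :; done; python3 -m handwheel '0 0 0 0 0 .02 -1;0 0 0 0 0 0 -1;0 0 0 0 0 0 -1';  python3 -m handwheel '0 0 0 0 0 .02 -1;0 0 0 0 0 0 -1;0 0 0 0 0 0 -1';  python3 -m handwheel '0 0 0 0 0 .02 -1;0 0 0 0 0 0 -1;0 0 0 0 0 0 -1'
```

```text
t: 55.85
tcp_pos: [0.6071, -0.1629, 0.2406]
ee_rot: [1.0, 0.01, -0.0, -0.0]
force: [0.1, -1.1, -0.7]
grip_width: 0.0002
finger_force: 0.0
t: 56.15
tcp_pos: [0.6073, -0.163, 0.2393]
ee_rot: [1.0, 0.01, 0.0, 0.0]
force: [-2.9, 0.1, 6.1]
grip_width: 0.0001
finger_force: 2.7
t: 56.45
tcp_pos: [0.6075, -0.1631, 0.239]
ee_rot: [1.0, 0.01, -0.0, 0.0]
force: [-7.3, 2.3, 14.3]
grip_width: 0.0005
finger_force: 6.9
```

```bash
python3 -m handwheel '0 0 0 0 0 -.15 -1;0 0 0 0 0 -.3 -1;0 0 0 0 0 -.3 -1;0 0 0 0 -.38 0 -1;0 0 0 0 -.38 0 1;0 0 0 0 -.38 0 1;0 0 0 0 -.38 0 1;0 0 0 0 -.38 0 1;0 0 0 0 0 0 1;0 0 0 0 0 0 1'
python3 - <<'E'
from h import *
from fit import *
im=shot("wrist","w21")
def front(im):
    for c,p in bluemasks(im,amin=500):
        v=p[:,1].max(); row=p[p[:,1]==v-6]; a=[[row[:,0].min()-.5,v-6],[row[:,0].max()+.5,v-6],[c[0],v+.5]]
        X=pix2w(im,a,[.024,.024,.012]); print((R.from_euler("z",-ST[2]).apply(X-np.r_[ST[:2],0])[[0,1,2],[1,1,0]]*1000).round(1))
front(load("w12")); front(im)
E
```

```text
t: 57.45
tcp_pos: [0.6025, 0.0661, 0.3255]
ee_rot: [1.0, 0.011, -0.0, 0.0]
force: [0.1, 0.7, 0.6]
grip_width: 0.0847
finger_force: 0.0
[145.7  86.1 -36.9]
[ 38.4 -21.1 -37.2]
[ -66.9 -128.5  -37.4]
[146.4  86.2 -36.8]
[ 37.8 -21.2 -37.3]
[ -68.8 -129.1  -36.8]
```

```bash
python3 -c "
from station import ctrl
print(ctrl.hand_in())"
```

```text
the job is handed in; nothing more can be done
None
```

The job is handed in at about 57 s of the 210 s: all three carriers measured flush in their bays, the lever checked fully down, the card read held steady for 3 s from about 10 cm, and the reader laid flat in its grey tray; the verdict was not shown, and the vial and dish got no separate final check.

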